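# Put the coffee on and lay the tray

## Task

Put the coffee on: swing the red latch of the little gas hob down until it snaps into its catch, then stand the red moka pot upright in the middle of the burner grate and let go of it, and only then press the hob's knob in and turn it anticlockwise past its safety stop to full flame (the end of its travel), and let it spring back out. Also, at any time, stand every espresso cup that is there and the cream sugar pot upright on the wooden tray; leave the salt shaker, pepper mill, coffee tin, milk jug and honey jar standing where they are.

Things in the scene. Friction and masses are not known exactly. Their poses are not given: they have to be found in the camera images.
- hob: steel one-burner gas hob, fixed to the counter, 260 (x) by 320 (y), deck 70 above the counter; origin at the centre of its underside, its x axis points away from the robot at yaw 0, z up. Left half (+y): burner and grate. Right half: knob at hob x -80, y -110; behind it the red latch, hinged at hob x 85, y -110; its catch, a dark block 36 high above the deck, at hob x -28, y -110.
- burner (a point): centre of the burner grate at the level of the top of its bars, 92 above the counter; the grate is about 150 across (cross bars and a square of bars 92 wide); axes as the hob's
- knob_grip (a point): on the knob's vertical axis, 40 above the deck when the knob is out: middle of the height to grip. The black knob has a flat round skirt (60 across, top 16 above the deck) and above it a round fluted grip 32 in diameter, from 16 to 50 above the deck, that can be gripped across any diameter; a white pointer line on it lies along this point's -x axis, which turns with the knob.
- knob (a joint): turn of the knob, rad: 0 at off (pointer towards the hob's -x, at the small white dot), grows anticlockwise seen from above, up to 1.45 at full flame (the red dot). Starts between 0 and 0.2. A safety stop blocks it at about 0.35 unless the knob is pressed in by at least 6 mm; past about 0.95 it is clear of the stop and springs back out when let go. It then stays where it is left (friction 0.03 N m).
- knob_press (a joint): how far the knob is pressed in, m: 0 out, 0.008 fully in; spring about 3 N at the start, 8.5 N fully in
- latch_hinge (a point): hinge axis of the latch (the axis runs along the hob's y), 18 above the deck; axes as the hob's
- latch_tip (a point): on the latch near its free end, 89 from the hinge. The latch is a red bar 16 wide and 8 thick, with a tab 34 wide from 63 to 89 from the hinge.
- latch (a joint): angle of the latch, rad: 0 closed (level, its free end pointing to the hob's -x, towards the knob), about 1.57 upright. Starts open between 1.2 and 1.75 and stays where it is left (about 1 N at the tip moves it). In the last 0.1 rad it must be pushed down past a sprung catch (2 to 5 N at the tip), which then holds it at 0. The catch housing ends just beyond the tip; 50 to 75 from the hinge the top of the bar is free to be pressed.
- moka: red eight-sided moka pot, about 350 g, 135 high; origin at the centre of its underside, z up. Base 74 across corners (z 0 to 54), upper part from z 57 (50 across flats) to z 112 (57 across flats), lid and a black lid button to 135. Flats face its own +y and -y. Black handle on its +x side, reaching 68 from the axis at z 58 to 110; short spout on -x.
- cup_a: amber glass espresso cup, open at the top, round, tapering: 62 across the rim, narrower at the foot, 62 high, wall 4, about 110 g; origin at the centre of its underside, z up. Some of the four cups may be absent.
- cup_b: amber glass espresso cup, open at the top, round, tapering: 62 across the rim, narrower at the foot, 62 high, wall 4, about 110 g; origin at the centre of its underside, z up. Some of the four cups may be absent.
- cup_c: amber glass espresso cup, open at the top, round, tapering: 62 across the rim, narrower at the foot, 62 high, wall 4, about 110 g; origin at the centre of its underside, z up. Some of the four cups may be absent.
- cup_d: amber glass espresso cup, open at the top, round, tapering: 62 across the rim, narrower at the foot, 62 high, wall 4, about 110 g; origin at the centre of its underside, z up. Some of the four cups may be absent.
- sugar_pot: cream ceramic sugar pot with a shut lid, round, 60 in diameter (z 10 to 60), lid and brass button up to 83, about 250 g; the lid need not be opened; origin at the centre of its underside, z up
- tray: wooden tray, fixed to the counter, 210 (x) by 310 (y) outside, rim 18 high and 6 thick; origin at the centre of its underside, its axes along its sides
- tray_in (a point): centre of the tray's inner floor, axes as the tray's
- coffee_tin: bystander: green coffee tin, 76 across, 85 high, origin under its centre
- pepper_mill: bystander: dark wooden pepper mill, 52 across, 140 high, origin under its centre
- salt_shaker: bystander: white salt shaker, 42 across, 68 high, origin under its centre
- milk_jug: bystander: steel milk jug, 72 across, 80 high, origin under its centre
- honey_jar: bystander: glass honey jar with yellow cap, 60 across, 85 high, origin under its centre
Not all that is in view belongs to the job. What is shaped like the moka but blue or pink is not meant.

How it is judged:
By the outcome, as a careful person would: the job done as asked, in the order asked, and still so for the second after the job is handed in, with the robot touching nothing.
Of cup_a, cup_b, cup_c, cup_d only 2 to 4 are there at a start; the rules pass over those that are not, and their reading is None.
At some moment in a run one of cup_a, cup_b, cup_c, cup_d, sugar_pot may be knocked a few centimetres aside while the robot is not near it.
It also fails if it takes over 210 s, if anything falls off the work surface, if the arm or the gripper's body presses on something with over 40 N, if the wrist force passes 120 N, or if a joint passes its speed limit or range.

## Robot

A 7-joint arm with a two-finger parallel gripper is mounted at the origin on the work surface. World frame = base frame: x ahead of the robot, y to its left, z up, the work surface at z = 0. Lengths are in mm, angles in rad, forces in N, time in s.
With the tool pointing down it reaches from about 400 to 875 mm from the base axis. Payload 4.4 kg.
Tool frame: the origin (TCP) lies midway between the tips of the shut fingers; the grasp point (between the pads) lies 19 mm behind it; x points along the fingers, z is the direction in which the jaws open and shut, and the axes are right-handed (so a half turn about x gives the same grasp; the last joint's range is limited). The gripper opens to 85 mm and grips with 20 to 120 N. Pads are 22 mm wide; open, the fingers measure 114 mm over their backs; the gripper's body (76 mm by 85 mm) begins 54 mm behind the grasp point. The pads swing forward as they close: fully open they stand 13 mm farther back than shut.
Start: joints at [-1.205, 0.628, 0.038, 1.517, -0.027, 0.996, -0.02], TCP at [272.008, 590.364, 231.313] pointing down, gripper open.
Joint ranges: [-3.06, 3.06], [-0.37, 2.12], [-1.25, 1.32], [0.18, 2.47], [-1.1, 4.24], [0.23, 1.98], [-2.94, 2.94]. Speed limits (rad/s): [2.57, 2.57, 3.14, 3.14, 3.14, 3.14, 3.14].

## Interface

Orientations are given as [roll, pitch, yaw] about the fixed x, y, z axes, in that order (R = Rz(yaw) Ry(pitch) Rx(roll)).
In Python, from cell import ctrl gives the robot as it stands. The module is installed in compiled form; this text tells all that it offers.
- The arm moves only by the tool servo_tool, never from a script. Its argument "rows" is a list of rows, each an object of numbers: "dx", "dy", "dz": the shift along the tool's x, y, z in units of 750 mm (1.0 is 750 mm); "wx", "wy", "wz": the turn, a rotation vector about the tool's x, y, z in units of 6 degrees (1.0 is 6 degrees); "fingers": the closure, from 0 (fully open) to 1 (shut). In form: [{"dx": .., "dy": .., "dz": .., "wx": .., "wy": .., "wz": .., "fingers": ..}, ...]. A call has 1 to 5 rows; each row shifts and turns the commanded pose from where the row before left it, along the tool's axes as they then stand; what a row does not reach is not made up. A row lasts 1/8 s, in which the tool goes at most 62.5 mm and 10.7 degrees, less where a joint would pass 70% of its speed; a pose out of reach is approached as far as the arm can. A call with a number of a shift or a turn outside -1 to 1 is refused whole. A call with a gripper value outside its range is refused whole. The fingers move at their own pace and stop on an object; the grip force is fixed at half the most. Time passes only in rows, so rows that do not move let the fingers close. It gives the time, the measured TCP pose, the force and the opening at its end, in the units of the state.
- ctrl.read_state(): the state, without advancing time (a new reading comes with each control period).
- ctrl.get_image(name): name is "scene" or "top" or "wrist"; returns the picture (384x512x3 uint8, red, green, blue); there is no depth.
- ctrl.camera_info(name): a dict with "fovy" (degrees; the focal length in pixels is half the picture's height over the tangent of half this angle, whatever the lens; pixels are square), "cx", "cy" (the principal point, pixels), "R" (3x3) and "t" (3): a world point X has camera coordinates R X + t. Camera axes: x right, y down, z forward; pixel columns grow to the right and rows downward; lengths in mm; the calibration is good to about 2 mm. A picture is of the moment at which its call begins: read the wrist's pose just before it. camera_info takes no time and is no camera call; for the wrist camera it gives the pose at the moment of the call.
- ctrl.finish_job(): hands the job in, once; it reports no verdict.
Trained networks look in the newest picture that a camera, given by its name, has taken for a name from the list of things; names that differ only in an ending like _2 or _b are one class to them, and where a whole thing is asked for, a point or a joint stands for the part that bears it (a point fixed in the world has none). Each returns a list of dicts, best first, with "conf" (0 to 1); they miss things now and then, are a little off and sometimes report something else, mostly with a low value. They report only what shows in the picture. A call takes as long as a camera call. They do not tell look-alikes from the thing itself.
- ctrl.search_frame(label, camera): "extent" ([centre column, centre row, width, height] in pixels, round what is visible of it).
- ctrl.silhouettes(label, camera): "region" (384x512 bool, what is visible of it) and "extent" ([centre column, centre row, width, height] in pixels, round what is visible of it).
- ctrl.mark_of(label, camera): "point" ([column, row] in pixels: a listed point, or the origin of a listed thing).
The state is a dict: "clock": time; "qpos": joint angles; "qd": joint speeds; "tau": joint torques, N m; "eef_pos": TCP position; "tool_rot": TCP orientation; "force": force on the tool from outside, world axes, zero at the start; "torque": the same for the moment, N m; "width": finger opening in mm.
Only numpy, scipy, OpenCV 4.12 (cv2) and the standard library are available. Lean on these libraries where they do the work, as an engineer would, in place of code of your own. Each camera call takes 0.05 s, during which the arm holds its last target.

## Working session

There is one attempt and no reset: what is moved stays moved. The work goes in short steps, Python scripts to look and compute and a tool call to move; the robot and the scene stay as the last step left them, time stands still between calls to the robot, and variables do not carry over. Pictures are saved under pics/ and viewed, and the job is handed in when it is done.

Besides the shell and the picture viewer there is one more tool, called after "Request:" as a command line: name --argument value ..., lists and objects as JSON in quotes. servo_tool: Moves the arm, as the interface text tells. Its arguments: {"type":"object","properties":{"rows":{"type":"array"}},"required":["rows"]}

```bash
mkdir -p pics
cat > h.py <<'E'
import numpy as np, cv2
from cell import ctrl
def save(name,fn,crop=None,s=1):
    im=ctrl.get_image(name)
    if crop: im=im[crop[1]:crop[3],crop[0]:crop[2]]
    im=cv2.resize(im,None,fx=s,fy=s,interpolation=cv2.INTER_CUBIC)
    cv2.imwrite('pics/'+fn,im[:,:,::-1])
def K(name):
    c=ctrl.camera_info(name); f=192/np.tan(np.radians(c['fovy'])/2); return f,c['cx'],c['cy'],np.array(c['R']),np.array(c['t'])
def ray(name,px,z):
    f,cx,cy,R,t=K(name); d=R.T@np.array([(px[0]-cx)/f,(px[1]-cy)/f,1]); o=-R.T@t
    return o+d*(z-o[2])/d[2]
def proj(name,X):
    f,cx,cy,R,t=K(name); p=R@np.array(X)+t; return np.array([f*p[0]/p[2]+cx,f*p[1]/p[2]+cy])
E
python3 - <<'E'
from h import *
s=ctrl.read_state(); print(s)
for n in ['scene','top','wrist']:
    save(n,n+'1.png',s=1.5); f,cx,cy,R,t=K(n); print(n,f,cx,cy,-R.T@t,R[2])
E
```

```text
{'clock': 0.0, 'qpos': array([-1.20475541,  0.62931457,  0.03847891,  1.51838722, -0.02700151,
        0.99629709, -0.02001655]), 'qd': array([-0.0012542 ,  0.00080704,  0.00122831,  0.00129428, -0.00039145,
       -0.00014003, -0.00066171]), 'tau': array([ 1.08147735e-03, -5.63406730e+01,  1.22694690e+00, -1.93439466e+01,
        1.10954186e-02,  1.06222025e-02, -7.85118573e-06]), 'eef_pos': array([271.78205244, 589.75717299, 230.40407682]), 'tool_rot': array([-3.11817539,  1.56890911, -1.97926769]), 'force': array([-0.39716716,  0.91367398,  0.34649145]), 'torque': array([-0.03828942,  0.02115092, -0.00906783]), 'width': 85.3318159257912}
scene 377.1659787800658 256.9353739766666 188.53056634856992 [ 975.689462   -434.0797201   955.86802222] [-0.42801139  0.40293991 -0.80897817]
top 376.0199502693644 254.19526583771776 196.9787274400549 [ 289.35587758   20.51431493 1424.64804085] [ 0.19683943 -0.01054606 -0.98037902]
wrist 345.7084600661091 249.55958412089663 194.83832310851588 [209.54517371 619.14834249 373.72509056] [ 0.2418287  -0.11336773 -0.96367351]
```

View pics/top1.png

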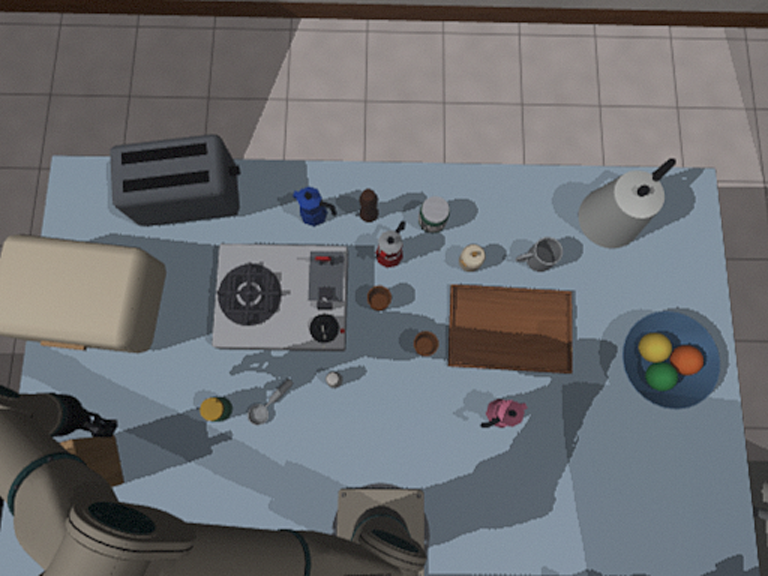

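View pics/scene1.png

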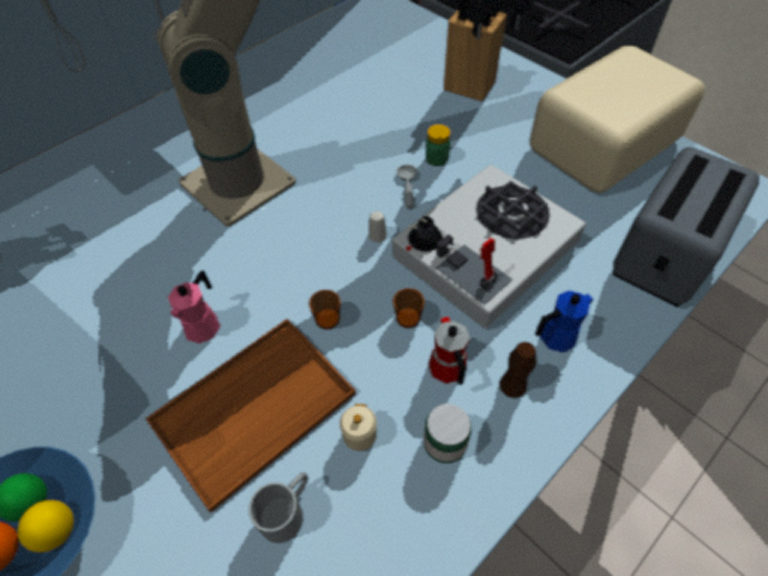

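View pics/wrist1.png

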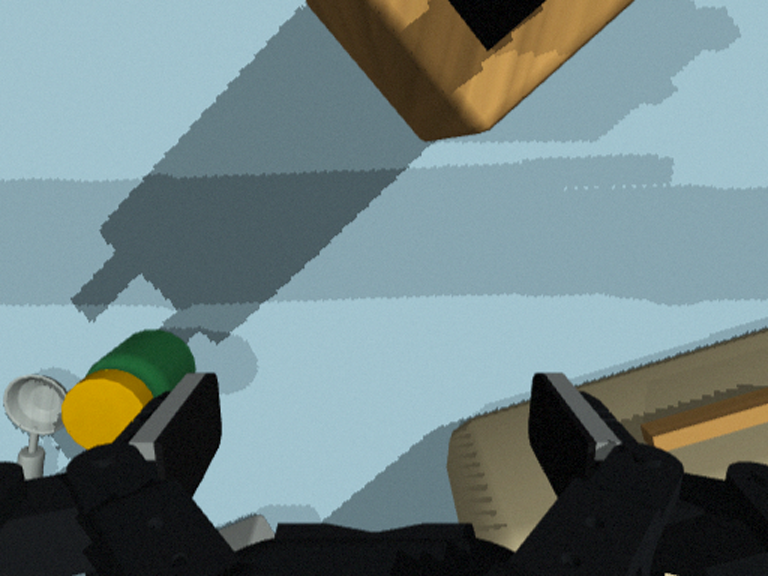

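Run:
```python
from h import *
for cam in ['top','scene']:
    ctrl.get_image(cam)
    for l in ['hob','burner','knob_grip','latch_hinge','latch_tip','moka','cup_a','sugar_pot','tray','tray_in','coffee_tin','pepper_mill','salt_shaker','milk_jug','honey_jar']:
        z={'burner':92,'knob_grip':110,'latch_hinge':88,'latch_tip':170}.get(l,0)
        for d in ctrl.mark_of(l,cam)[:6]:
            if d['conf']>.25: print(cam,l,round(d['conf'],2),np.round(d['point']),np.round(ray(cam,d['point'],z)))
```

```text
top hob 0.67 [190. 201.] [556. 253.   0.]
top hob 0.47 [360. 173.] [ 678. -408.    0.]
top hob 0.41 [163. 194.] [583. 358.   0.]
top burner 0.64 [343. 220.] [ 478. -312.   92.]
top burner 0.58 [163. 194.] [561. 336.  92.]
top knob_grip 0.54 [216. 218.] [477. 140. 110.]
top latch_hinge 0.76 [217. 172.] [649. 144.  88.]
top latch_tip 0.57 [217. 171.] [630. 137. 170.]
top moka 0.58 [258. 170.] [682.  -6.   0.]
top moka 0.57 [336. 277.] [ 279. -303.    0.]
top moka 0.55 [211. 143.] [790. 180.   0.]
top moka 0.45 [289. 143.] [ 797. -131.    0.]
top cup_a 0.52 [280. 233.] [437. -95.   0.]
top cup_a 0.49 [253. 200.] [561.  11.   0.]
top cup_a 0.31 [290. 141.] [ 807. -135.    0.]
top sugar_pot 0.6 [215. 172.] [671. 161.   0.]
top sugar_pot 0.48 [310. 175.] [ 665. -214.    0.]
top sugar_pot 0.43 [281. 232.] [441. -99.   0.]
top tray 0.62 [340. 220.] [ 491. -326.    0.]
top tray 0.46 [245. 142.] [796.  43.   0.]
top tray_in 0.76 [339. 218.] [ 497. -322.    0.]
top tray_in 0.71 [281. 233.] [437. -99.   0.]
top coffee_tin 0.58 [291. 145.] [ 788. -139.    0.]
top pepper_mill 0.54 [242. 145.] [786
[... 703 characters left out ...]
oka 0.45 [282. 149.] [411. 218.   0.]
scene cup_a 0.6 [272. 212.] [563.  14.  -0.]
scene cup_a 0.37 [344. 137.] [527. 409.   0.]
scene tray 0.65 [171. 269.] [ 497. -314.    0.]
scene tray_in 0.86 [167. 274.] [ 501. -329.    0.]
scene coffee_tin 0.63 [294. 295.] [ 781. -129.    0.]
scene coffee_tin 0.38 [169. 270.] [ 495. -318.    0.]
scene pepper_mill 0.72 [342. 259.] [806.  38.   0.]
scene pepper_mill 0.48 [188. 346.] [ 687. -405.    0.]
scene salt_shaker 0.78 [253. 159.] [375. 119.  -0.]
scene salt_shaker 0.61 [324. 184.] [607. 206.   0.]
scene milk_jug 0.58 [187. 347.] [ 685. -407.    0.]
scene milk_jug 0.53 [168. 272.] [ 498. -325.    0.]
scene honey_jar 0.69 [288. 107.] [285. 385.   0.]
```

Run:
```python
from h import *
a=ctrl.get_image('top')[150:260,130:300]; b=ctrl.get_image('scene')
f=lambda im,w:cv2.resize(im,(w,int(im.shape[0]*w/im.shape[1])),interpolation=cv2.INTER_CUBIC)
cv2.imwrite('pics/c_top.png',f(a,800)[:,:,::-1]); cv2.imwrite('pics/c_s1.png',f(b[180:320,190:370],770)[:,:,::-1]); cv2.imwrite('pics/c_s2.png',f(b[90:220,240:410],780)[:,:,::-1])
```

```text
(no output)
```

View pics/c_top.png

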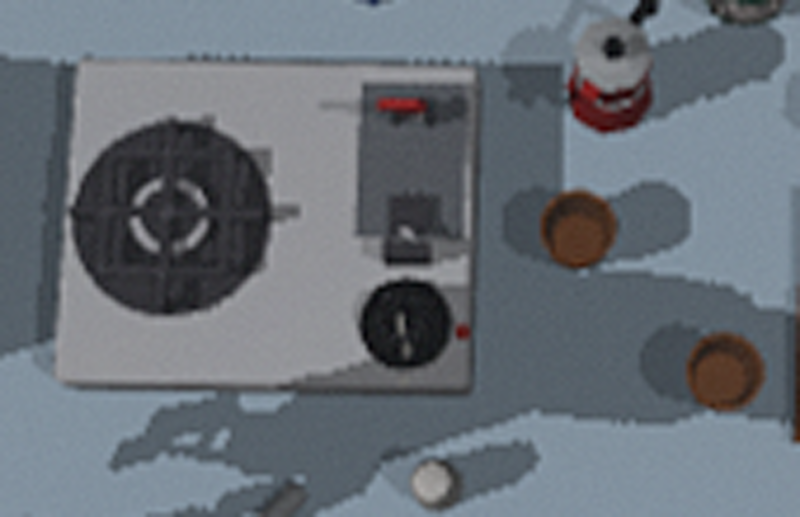

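View pics/c_s1.png

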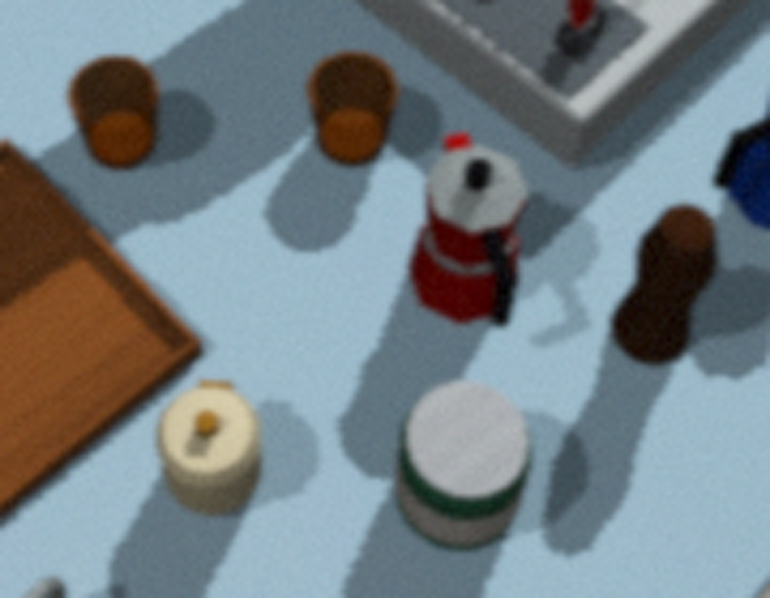

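View pics/c_s2.png

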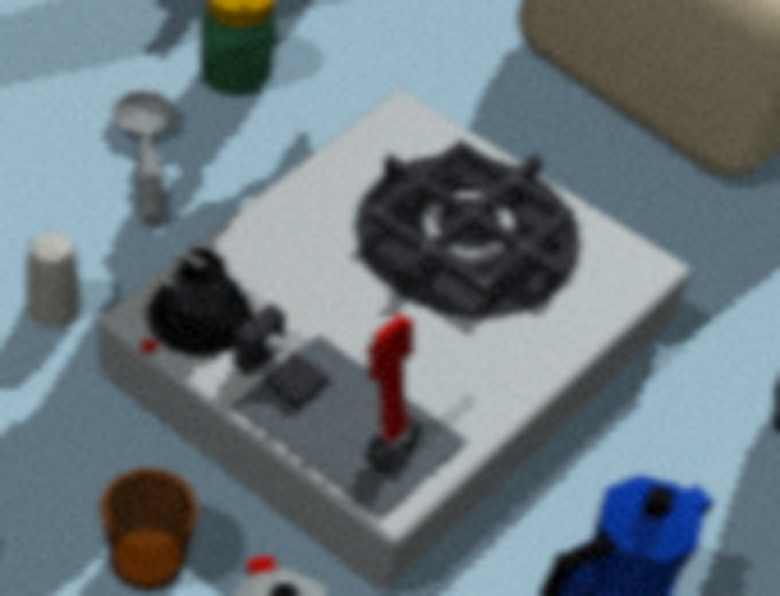

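```bash
cat >> h.py <<'E'
from scipy.spatial.transform import Rotation as Ro
def tri(ps):
    A=[];B=[]
    for n,p in ps:
        f,cx,cy,R,t=K(n); d=R.T@np.array([(p[0]-cx)/f,(p[1]-cy)/f,1]); d/=np.linalg.norm(d); o=-R.T@t
        P=np.eye(3)-np.outer(d,d); A.append(P);B.append(P@o)
    return np.linalg.lstsq(np.vstack(A),np.hstack(B),rcond=None)[0]
def pose():
    s=ctrl.read_state(); return np.array(s['eef_pos']),Ro.from_euler('xyz',s['tool_rot']).as_matrix(),s
def plan(tgt,jaw=None):
    """tgt xyz; jaw = world angle (deg) of tool z, mod 180; tool x down"""
    p,R,s=pose()
    cur=np.degrees(np.arctan2(R[1,2],R[0,2]))
    if jaw is None: jaw=cur
    best=None
    d=(jaw-cur+90)%180-90
    for dd in (d,):
        a=np.radians(cur+dd); x=np.array([0,0,-1.]); z=np.array([np.cos(a),np.sin(a),0]); R2=np.column_stack([x,np.cross(z,x),z])
        w=Ro.from_matrix(R.T@R2).as_rotvec(degrees=True)/6
        sh=np.array(tgt)-p
        print('pos',p.round(1),'jaw',round(cur,1),'tilt',R[:,0].round(3),'W',np.round(s['width'],1),'F',np.round(s['force'],1),'t',round(s['clock'],2),'q7',s['qpos'][6].round(2))
        print(' turn first (units)',w.round(2),' shift units cur axes',(R.T@sh/750).round(4),' after-turn axes',(R2.T@sh/750).round(4), 'mm',sh.round(1))
E
python3 - <<'E'
from h import *
T=[(147,162.75),(230.9,164.5),(229.9,231.8),(142.3,230.7)];S=[(390.4,148.8),(323.9,207.7),(261.8,160.8),(327.2,110.3)]
for a,b in zip(T,S): print(tri([('top',a),('scene',b)]).round(1),ray('top',a,70).round(),ray('scene',b,70).round())
print('tip',tri([('top',(217,171)),('scene',(327,162))]), 'hinge',tri([('top',(217,172)),('scene',(321,186))]))
print('burner',tri([('top',(163,194)),('scene',(342,136))]),'knob',tri([('top',(216,218)),('scene',(281,153))]))
print('moka',tri([('top',(258,170)),('scene',(295,243))]))
p,R,s=pose();print(R.round(3)); plan((720,150,231),90)
E
```

```text
[689.4 411.6  63. ] [685. 407.  70.] [693. 408.  70.]
[685.1  95.1  65.4] [684.  95.  70.] [687.  92.  70.]
[434.9  94.8  59.8] [432.  92.  70.] [443.  91.  70.]
[434.6 412.1  60.4] [431. 407.  70.] [442. 407.  70.]
tip [632.18826239 140.04987838 180.01204869] hinge [643.85888196 138.54154777  89.06858895]
burner [561.58959659 334.56176335  86.3171878 ] knob [477.23594884 140.5365206   94.17588721]
moka [682.67069949 -10.89369341  -4.63193654]
[[-0.    -0.908  0.419]
 [ 0.     0.419  0.908]
 [-1.     0.     0.   ]]
pos [272.  590.4 231.3] jaw 65.3 tilt [-0.  0. -1.] W 85.4 F [-0.3 -0.2  0.4] t 1.85 q7 -0.02
 turn first (units) [-4.12  0.   -0.  ]  shift units cur axes [ 4.000e-04 -7.882e-01 -2.833e-01]  after-turn axes [ 4.000e-04 -5.973e-01 -5.871e-01] mm [ 4.480e+02 -4.404e+02 -3.000e-01]
```

Request:
servo_tool --rows '[{"dx":-0.024,"wx":-0.82,"fingers":1},{"dx":-0.024,"wx":-0.82,"fingers":1},{"dx":-0.024,"wx":-0.82,"fingers":1},{"dx":-0.024,"wx":-0.83,"fingers":1},{"dx":-0.024,"wx":-0.83,"fingers":1}]'

```text
schema error: expected keys dx, dy, dz, wx, wy, wz, fingers
```

Run:
```python
from h import *
plan((700,141,320),90)
```

```text
pos [272.  590.4 231.3] jaw 65.3 tilt [-0.  0. -1.] W 85.4 F [-0.3 -0.2  0.4] t 1.85 q7 -0.02
 turn first (units) [-4.12  0.   -0.  ]  shift units cur axes [-0.1183 -0.769  -0.3053]  after-turn axes [-0.1182 -0.5707 -0.5991] mm [ 428.  -449.4   88.7]
```

All keys required.

Request:
servo_tool --rows '[{"dx":-0.024,"dy":0,"dz":0,"wx":-0.82,"wy":0,"wz":0,"fingers":1},{"dx":-0.024,"dy":0,"dz":0,"wx":-0.82,"wy":0,"wz":0,"fingers":1},{"dx":-0.024,"dy":0,"dz":0,"wx":-0.82,"wy":0,"wz":0,"fingers":1},{"dx":-0.024,"dy":0,"dz":0,"wx":-0.83,"wy":0,"wz":0,"fingers":1},{"dx":-0.024,"dy":0,"dz":0,"wx":-0.83,"wy":0,"wz":0,"fingers":1}]'

```text
clock: 2.48
eef_pos: [272.0, 590.3, 321.9]
tool_rot: [-1.592, 1.571, -0.019]
force: [1.4, 0.3, 0.2]
width: -0.1
```

Run:
```python
from h import *
plan((700,141,320),90)
```

```text
pos [272.  590.3 321.9] jaw 90.1 tilt [ 0. -0. -1.] W -0.1 F [1.4 0.3 0.2] t 2.48 q7 0.36
 turn first (units) [ 0.02 -0.    0.  ]  shift units cur axes [ 0.0026 -0.5692 -0.6004]  after-turn axes [ 0.0026 -0.5706 -0.599 ] mm [ 428.  -449.3   -1.9]
```

Request:
servo_tool --rows '[{"dx":0,"dy":-0.057,"dz":-0.06,"wx":0,"wy":0,"wz":0,"fingers":1},{"dx":0,"dy":-0.057,"dz":-0.06,"wx":0,"wy":0,"wz":0,"fingers":1},{"dx":0,"dy":-0.057,"dz":-0.06,"wx":0,"wy":0,"wz":0,"fingers":1},{"dx":0,"dy":-0.057,"dz":-0.06,"wx":0,"wy":0,"wz":0,"fingers":1},{"dx":0,"dy":-0.057,"dz":-0.06,"wx":0,"wy":0,"wz":0,"fingers":1}]'

```text
clock: 3.1
eef_pos: [486.9, 363.8, 321.5]
tool_rot: [-0.785, 1.57, 0.785]
force: [0.1, 1.0, -0.1]
width: 0.1
```

Request:
servo_tool --rows '[{"dx":0,"dy":-0.057,"dz":-0.06,"wx":0,"wy":0,"wz":0,"fingers":1},{"dx":0,"dy":-0.057,"dz":-0.06,"wx":0,"wy":0,"wz":0,"fingers":1},{"dx":0,"dy":-0.057,"dz":-0.06,"wx":0,"wy":0,"wz":0,"fingers":1},{"dx":0,"dy":-0.057,"dz":-0.06,"wx":0,"wy":0,"wz":0,"fingers":1},{"dx":0,"dy":-0.057,"dz":-0.06,"wx":0,"wy":0,"wz":0,"fingers":1}]'

```text
clock: 3.72
eef_pos: [700.6, 138.8, 321.4]
tool_rot: [-0.715, 1.57, 0.856]
force: [1.6, 0.6, 0.3]
width: -0.4
```

Run:
```python
from h import *
plan((672,141,160),90)
save('wrist','w2.png',s=1.5)
for l in ['knob_grip','latch_hinge','latch_tip','burner','moka','cup_a']:
    for d in ctrl.mark_of(l,'wrist')[:3]:
        z={'burner':92,'knob_grip':110,'latch_hinge':88,'latch_tip':177}.get(l,0)
        if d['conf']>.3: print(l,round(d['conf'],2),np.round(d['point']),ray('wrist',d['point'],z).round())
print(proj('wrist',(646,141,88)),proj('wrist',(481,141,110)),proj('wrist',(632,141,177)))
```

```text
pos [700.6 138.8 321.4] jaw 90.0 tilt [ 0.  0. -1.] W -0.4 F [1.6 0.6 0.3] t 3.73 q7 1.33
 turn first (units) [-0.  0.  0.]  shift units cur axes [0.2153 0.0381 0.0029]  after-turn axes [0.2153 0.0381 0.003 ] mm [ -28.6    2.2 -161.4]
latch_hinge 0.95 [254. 110.] [644. 140.  88.]
latch_hinge 0.55 [ 61. 208.] [751. -81.  88.]
latch_tip 0.84 [255.  92.] [626. 144. 177.]
burner 0.76 [442.  23.] [558. 330.  92.]
moka 0.68 [284. 217.] [791. 192.   0.]
moka 0.59 [137. 143.] [686.  -8.   0.]
cup_a 0.97 [145.  40.] [559.  13.   0.]
[247.56820583 114.92578475] [247.50244212 -77.61526313] [247.0651799  101.87822937]
```

View pics/w2.png

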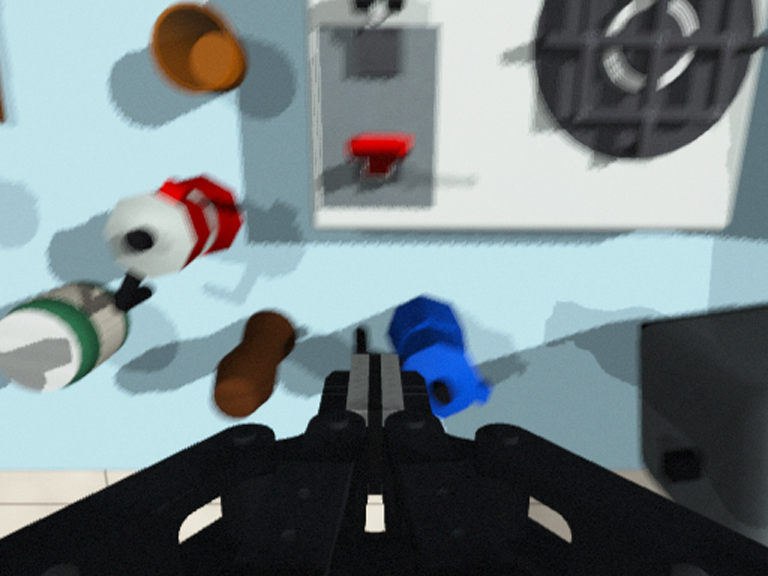

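Request:
servo_tool --rows '[{"dx":0.073,"dy":0.034,"dz":0.004,"wx":0,"wy":0,"wz":0,"fingers":1},{"dx":0.073,"dy":0,"dz":0,"wx":0,"wy":0,"wz":0,"fingers":1},{"dx":0.072,"dy":0,"dz":0,"wx":0,"wy":0,"wz":0,"fingers":1},{"dx":0,"dy":0.02,"dz":0,"wx":0,"wy":0,"wz":0,"fingers":1},{"dx":0,"dy":0.02,"dz":0,"wx":0,"wy":0,"wz":0,"fingers":1}]'

```text
clock: 4.7
eef_pos: [642.4, 145.2, 157.1]
tool_rot: [1.193, 1.57, 2.767]
force: [0.6, -0.2, 0.9]
width: -0.0
```

Request:
servo_tool --rows '[{"dx":0.007,"dy":0.024,"dz":0,"wx":0,"wy":0,"wz":0,"fingers":1},{"dx":0.015,"dy":0.024,"dz":0,"wx":0,"wy":0,"wz":0,"fingers":1},{"dx":0.021,"dy":0.018,"dz":0,"wx":0,"wy":0,"wz":0,"fingers":1},{"dx":0.021,"dy":0.01,"dz":0,"wx":0,"wy":0,"wz":0,"fingers":1},{"dx":0.012,"dy":0.003,"dz":0,"wx":0,"wy":0,"wz":0,"fingers":1}]'

```text
clock: 5.32
eef_pos: [583.3, 145.1, 100.9]
tool_rot: [0.794, 1.57, 2.367]
force: [-2.4, 0.7, 8.1]
width: -0.4
```

Run:
```python
from h import *
plan((585,142,91),90)
save('wrist','w3.png',s=1.5)
save('scene','s3.png',crop=(240,90,410,220),s=4.5)
```

```text
pos [583.3 145.1 100.9] jaw 90.1 tilt [-0.001  0.001 -1.   ] W -0.4 F [-2.4  0.7  8.1] t 5.33 q7 1.27
 turn first (units) [ 0.02  0.01 -0.01]  shift units cur axes [ 0.0132 -0.0022 -0.0041]  after-turn axes [ 0.0132 -0.0022 -0.0041] mm [ 1.7 -3.1 -9.9]
```

View pics/w3.png

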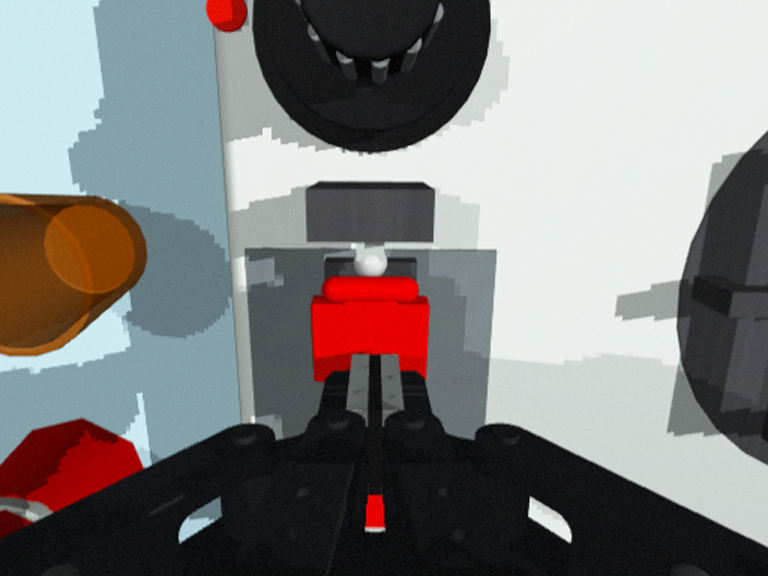

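View pics/s3.png

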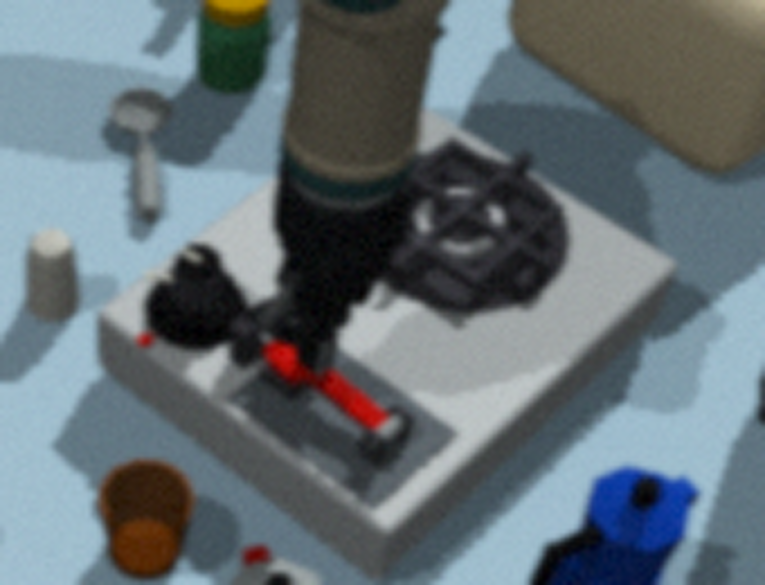

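Request:
servo_tool --rows '[{"dx":0.005,"dy":0,"dz":0,"wx":0,"wy":0,"wz":0,"fingers":1},{"dx":0.005,"dy":0,"dz":0,"wx":0,"wy":0,"wz":0,"fingers":1},{"dx":0.004,"dy":0,"dz":0,"wx":0,"wy":0,"wz":0,"fingers":1},{"dx":0.002,"dy":0,"dz":0,"wx":0,"wy":0,"wz":0,"fingers":1}]'

```text
clock: 5.92
eef_pos: [585.0, 143.5, 91.3]
tool_rot: [-1.072, 1.57, 0.499]
force: [-6.7, -0.7, 27.7]
width: -0.2
```

Run:
```python
from h import *
plan((585,142,91),90)
save('wrist','w4.png',s=1.5)
```

```text
pos [585.  143.5  91.3] jaw 90.0 tilt [ 0.001  0.001 -1.   ] W -0.2 F [-6.7 -0.7 27.7] t 5.92 q7 1.27
 turn first (units) [-0.01  0.01  0.01]  shift units cur axes [ 0.0004  0.     -0.002 ]  after-turn axes [ 0.0004  0.     -0.002 ] mm [-0.  -1.5 -0.3]
```

View pics/w4.png

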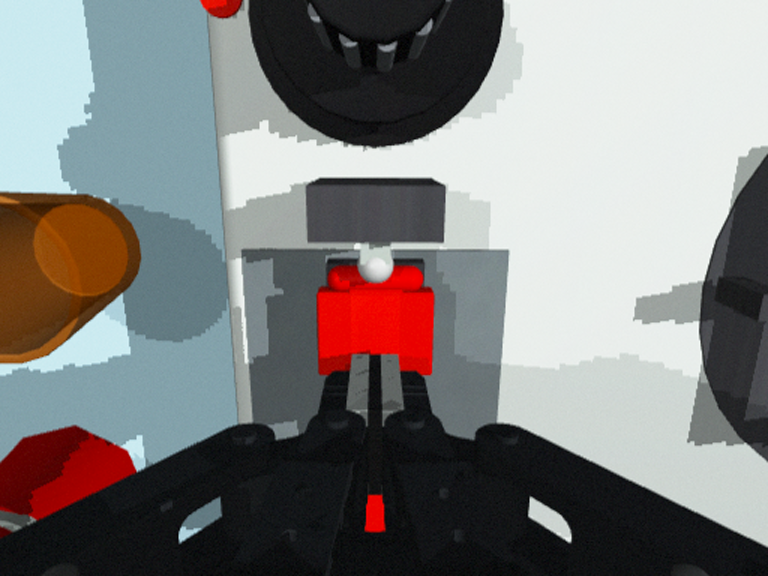

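Request:
servo_tool --rows '[{"dx":-0.02,"dy":0,"dz":0,"wx":0,"wy":0,"wz":0,"fingers":1},{"dx":-0.07,"dy":0,"dz":0,"wx":0,"wy":0,"wz":0,"fingers":1},{"dx":-0.08,"dy":0,"dz":0,"wx":0,"wy":0,"wz":0,"fingers":0},{"dx":-0.08,"dy":0,"dz":0,"wx":0,"wy":0,"wz":0,"fingers":0}]'

```text
clock: 6.48
eef_pos: [584.6, 142.8, 278.2]
tool_rot: [-2.348, 1.571, -0.778]
force: [1.6, 1.0, 0.4]
width: 35.6
```

Run:
```python
from h import *
plan((683,-10,290),90)
save('wrist','w5.png',s=1.5)
for l in ['knob_grip','latch_hinge','latch_tip','burner','moka','cup_a']:
    for d in ctrl.mark_of(l,'wrist')[:3]:
        z={'burner':92,'knob_grip':110,'latch_hinge':88,'latch_tip':88}.get(l,0)
        if d['conf']>.3: print(l,round(d['conf'],2),np.round(d['point']),ray('wrist',d['point'],z).round())
```

```text
pos [584.6 142.8 278.2] jaw 90.0 tilt [ 0. -0. -1.] W 35.6 F [1.6 1.  0.4] t 6.47 q7 1.28
 turn first (units) [-0.01 -0.    0.  ]  shift units cur axes [-0.0157 -0.1314 -0.2037]  after-turn axes [-0.0157 -0.1312 -0.2038] mm [  98.4 -152.8   11.8]
knob_grip 0.46 [444. 147.] [565. 323. 110.]
latch_hinge 0.75 [250. 228.] [649. 145.  88.]
latch_tip 0.63 [250. 143.] [558. 144.  88.]
latch_tip 0.46 [346. 138.] [553. 236.  88.]
burner 0.66 [445. 149.] [562. 329.  92.]
moka 0.87 [283. 306.] [788. 189.   0.]
moka 0.72 [131. 235.] [684. -10.   0.]
cup_a 0.76 [140. 136.] [557.  11.   0.]
cup_a 0.74 [27. 35.] [ 445. -105.    0.]
cup_a 0.45 [ 54. 301.] [ 781. -125.    0.]
```

View pics/w5.png

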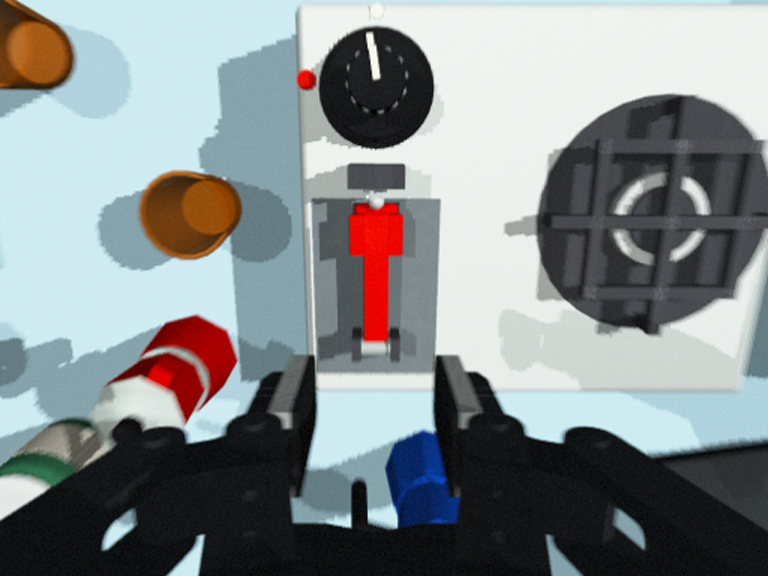

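Run:
```python
from h import *
a=ray('top',(260.7,160),135);b=ray('top',(268.1,151),108);print(a,b,np.degrees(np.arctan2(*(b-a)[1::-1])))
for z,p in [(120,(251.3,51.3)),(86,(251.3,58.7))]: print('knob',ray('wrist',p,z))
for p in [(604,147),(757,147),(590,293),(738,293),(660,220),(670,222)]: print(ray('wrist',np.array(p)/1.5,92))
im=ctrl.get_image('wrist')[60:240,340:512]; cv2.imwrite('pics/w5b.png',cv2.resize(im,None,fx=3.3,fy=3.3,interpolation=2)[:,:,::-1])
im=ctrl.get_image('scene')[215:265,275:325]; cv2.imwrite('pics/s5b.png',cv2.resize(im,None,fx=10,fy=10,interpolation=2)[:,:,::-1])
```

```text
[683.28921904 -14.7303836  135.        ] [726.3226738  -42.22810311 108.        ] -32.57795562832
knob [477.63565739 144.82310208 120.        ]
knob [479.50517515 144.94321594  86.        ]
[513.66912915 282.29881843  92.        ]
[513.74729948 374.77210653  92.        ]
[605.27985246 283.80690053  92.        ]
[605.32471878 380.14946255  92.        ]
[557.80118493 322.52341889  92.        ]
[559.05969898 328.97938176  92.        ]
```

View pics/w5b.png

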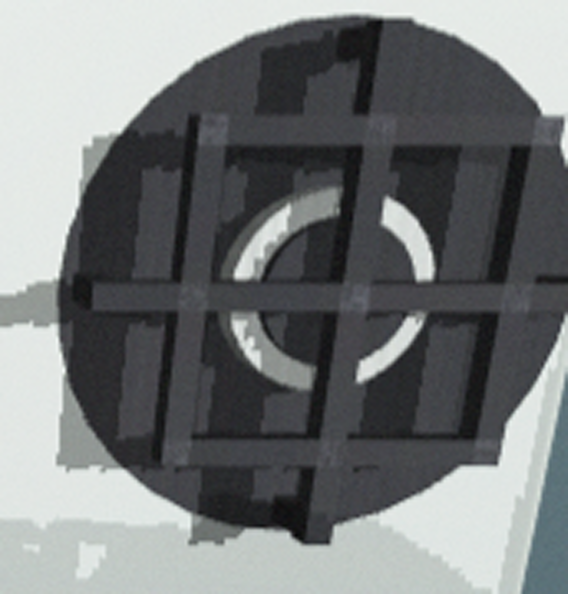

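View pics/s5b.png

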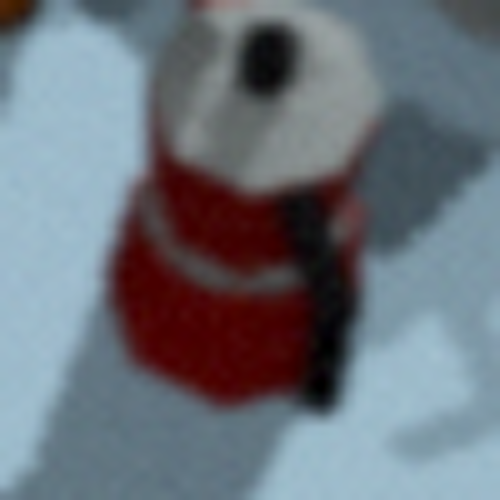

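Request:
servo_tool --rows '[{"dx":0,"dy":-0.044,"dz":-0.0687,"wx":0,"wy":0,"wz":0,"fingers":0},{"dx":0,"dy":-0.044,"dz":-0.0687,"wx":0,"wy":0,"wz":0,"fingers":0},{"dx":0,"dy":-0.044,"dz":-0.0687,"wx":0,"wy":0,"wz":0,"fingers":0},{"dx":0,"dy":0,"dz":0,"wx":0.9,"wy":0,"wz":0,"fingers":0},{"dx":0.02,"dy":0,"dz":0,"wx":0.9,"wy":0,"wz":0,"fingers":0}]'

```text
clock: 7.55
eef_pos: [684.2, -12.7, 260.4]
tool_rot: [-0.998, 1.571, 0.378]
force: [1.2, 1.5, 0.4]
width: 85.4
```

Request:
servo_tool --rows '[{"dx":0.02,"dy":0,"dz":0,"wx":0.9,"wy":0,"wz":0,"fingers":0},{"dx":0,"dy":0,"dz":0,"wx":0.9,"wy":0,"wz":0,"fingers":0},{"dx":0,"dy":0,"dz":0,"wx":0.9,"wy":0,"wz":0,"fingers":0},{"dx":0,"dy":0,"dz":0,"wx":0.83,"wy":0,"wz":0,"fingers":0}]'

```text
clock: 8.05
eef_pos: [683.0, -11.3, 244.7]
tool_rot: [2.178, 1.568, -3.096]
force: [0.0, 1.1, -0.3]
width: 85.4
```

Run:
```python
from h import *
plan((683.5,-12,76),58)
save('wrist','w6.png',s=1.5)
for l in ['moka','cup_a']:
    for d in ctrl.mark_of(l,'wrist')[:3]:
        if d['conf']>.3: print(l,round(d['conf'],2),np.round(d['point']),ray('wrist',d['point'],0).round())
print([ (proj('wrist',(683.5,-12,z))*1.5).round() for z in (0,135)])
```

```text
pos [683.  -11.3 244.7] jaw 57.8 tilt [-0.003 -0.    -1.   ] W 85.4 F [ 0.   1.1 -0.3] t 8.05 q7 1.07
 turn first (units) [-0.03 -0.01 -0.02]  shift units cur axes [ 2.249e-01 -1.500e-03 -1.000e-04]  after-turn axes [ 0.2249 -0.0011 -0.0004] mm [   0.5   -0.7 -168.7]
moka 0.83 [452. 153.] [795. 188.   0.]
cup_a 0.88 [50. 17.] [ 448. -105.    0.]
cup_a 0.68 [208.  51.] [560.  14.   0.]
[array([374., 244.]), array([374., 291.])]
```

View pics/w6.png

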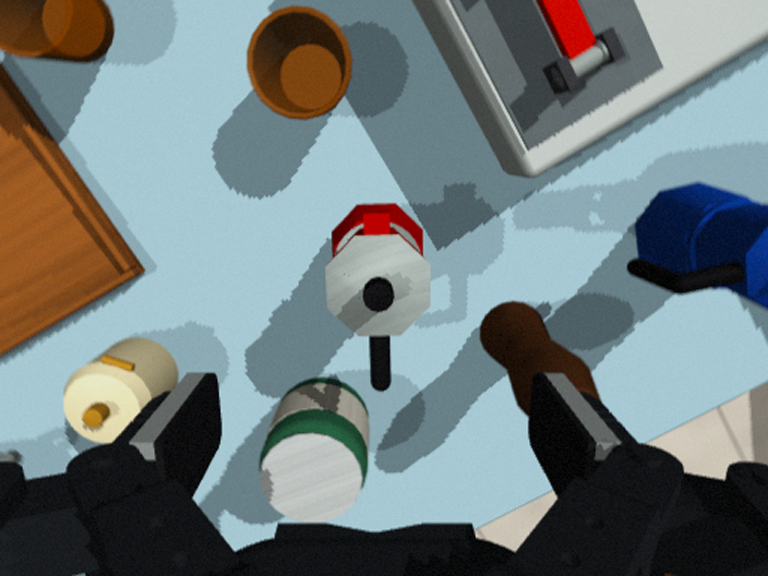

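Request:
servo_tool --rows '[{"dx":0.06,"dy":0,"dz":0.001,"wx":0,"wy":0,"wz":0,"fingers":0},{"dx":0.06,"dy":0,"dz":0,"wx":0,"wy":0,"wz":0,"fingers":0},{"dx":0.06,"dy":0,"dz":0,"wx":0,"wy":0,"wz":0,"fingers":0},{"dx":0.044,"dy":0,"dz":0,"wx":0,"wy":0,"wz":0,"fingers":0},{"dx":0,"dy":0,"dz":0,"wx":0,"wy":0,"wz":0,"fingers":1}]'

```text
clock: 8.82
eef_pos: [681.3, -10.6, 74.9]
tool_rot: [2.097, 1.564, 3.11]
force: [-0.6, 1.3, 0.5]
width: 70.0
```

Request:
servo_tool --rows '[{"dx":0,"dy":0,"dz":0,"wx":0,"wy":0,"wz":0,"fingers":1},{"dx":0,"dy":0,"dz":0,"wx":0,"wy":0,"wz":0,"fingers":1},{"dx":0,"dy":0,"dz":0,"wx":0,"wy":0,"wz":0,"fingers":1},{"dx":0,"dy":0,"dz":0,"wx":0,"wy":0,"wz":0,"fingers":1}]'

```text
clock: 9.32
eef_pos: [684.1, -10.7, 78.8]
tool_rot: [-0.909, 1.57, 0.103]
force: [0.4, -0.2, -3.1]
width: 59.6
```

Run:
```python
from h import *
plan((561,332,280),58)
save('wrist','w7.png',s=1.5)
```

```text
pos [684.1 -10.7  78.8] jaw 58.0 tilt [ 0.001  0.    -1.   ] W 59.6 F [ 0.4 -0.2 -3.1] t 9.32 q7 1.09
 turn first (units) [0. 0. 0.]  shift units cur axes [-0.2683  0.3812  0.3007]  after-turn axes [-0.2682  0.3813  0.3005] mm [-123.1  342.7  201.2]
```

View pics/w7.png

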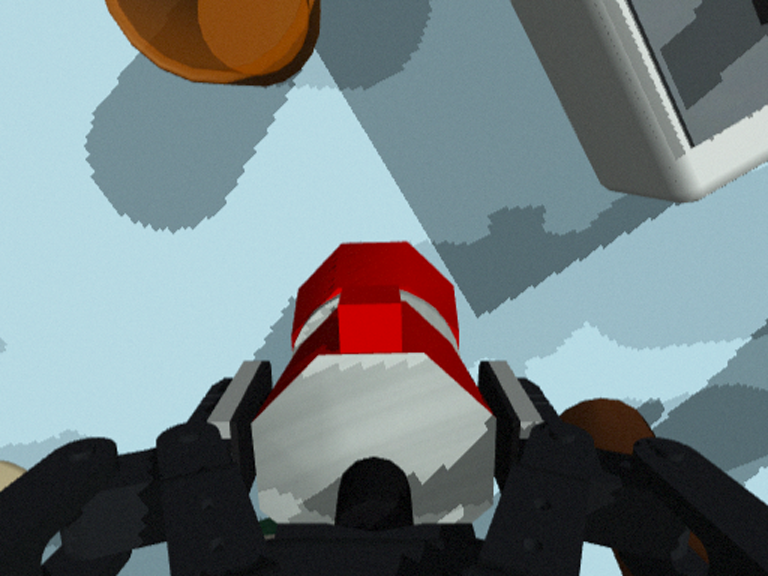

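Request:
servo_tool --rows '[{"dx":0,"dy":0,"dz":0,"wx":0,"wy":0,"wz":0,"fingers":1},{"dx":0,"dy":0,"dz":0,"wx":0,"wy":0,"wz":0,"fingers":1},{"dx":-0.03,"dy":0,"dz":0,"wx":0,"wy":0,"wz":0,"fingers":1},{"dx":-0.03,"dy":0,"dz":0,"wx":0,"wy":0,"wz":0,"fingers":1}]'

```text
clock: 9.88
eef_pos: [683.6, -10.8, 123.4]
tool_rot: [2.149, 1.57, -3.122]
force: [0.6, 0.0, -2.5]
width: 59.6
```

Run:
```python
from h import *
plan((561,332,280),58)
save('scene','s8.png',crop=(200,130,400,280),s=4)
```

```text
pos [683.6 -10.8 123.4] jaw 58.0 tilt [-0.001 -0.    -1.   ] W 59.6 F [ 0.6  0.  -2.5] t 9.88 q7 1.09
 turn first (units) [-0.   -0.01 -0.01]  shift units cur axes [-0.2087  0.381   0.3008]  after-turn axes [-0.2088  0.3808  0.3009] mm [-122.6  342.8  156.6]
```

View pics/s8.png

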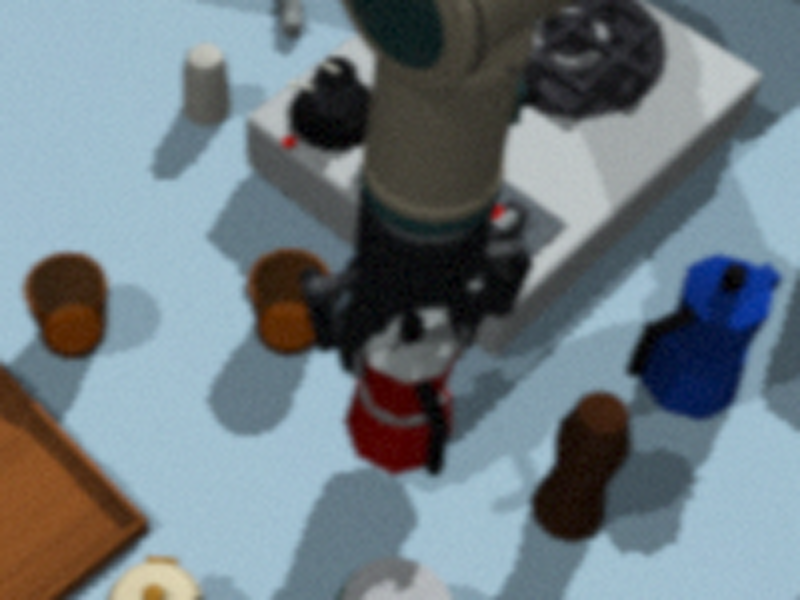

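Request:
servo_tool --rows '[{"dx":-0.06,"dy":0,"dz":0,"wx":0,"wy":0,"wz":0,"fingers":1},{"dx":-0.06,"dy":0,"dz":0,"wx":0,"wy":0,"wz":0,"fingers":1},{"dx":-0.06,"dy":0.02,"dz":0.016,"wx":0,"wy":0,"wz":0,"fingers":1},{"dx":0,"dy":0.05,"dz":0.04,"wx":0,"wy":0,"wz":0,"fingers":1},{"dx":0,"dy":0.055,"dz":0.043,"wx":0,"wy":0,"wz":0,"fingers":1}]'

```text
clock: 10.55
eef_pos: [643.6, 102.4, 258.6]
tool_rot: [-0.832, 1.569, 0.178]
force: [0.2, 0.7, -3.3]
width: 59.4
```

Request:
servo_tool --rows '[{"dx":0,"dy":0.055,"dz":0.043,"wx":0,"wy":0,"wz":0,"fingers":1},{"dx":0,"dy":0.055,"dz":0.043,"wx":0,"wy":0,"wz":0,"fingers":1},{"dx":0,"dy":0.04,"dz":0.032,"wx":0,"wy":0,"wz":0,"fingers":1},{"dx":0,"dy":0.03,"dz":0.024,"wx":0,"wy":0,"wz":0,"fingers":1},{"dx":0,"dy":0,"dz":0,"wx":0,"wy":0,"wz":0,"fingers":1}]'

```text
clock: 11.18
eef_pos: [583.8, 267.8, 257.6]
tool_rot: [1.23, 1.568, 2.248]
force: [0.7, 0.3, -3.1]
width: 59.7
```

Run:
```python
from h import *
plan((561,332,171),58)
save('wrist','w9.png',s=1.5)
for l in ['burner','moka','knob_grip']:
    for d in ctrl.mark_of(l,'wrist')[:3]:
        if d['conf']>.3: print(l,round(d['conf'],2),np.round(d['point']),ray('wrist',d['point'],92).round())
print([ (proj('wrist',(561,332+a,92))*1.5).round() for a in (0,-75,75)],[ (proj('wrist',(561+a,332,92))*1.5).round() for a in (-75,-46,46)])
```

```text
pos [583.8 267.8 257.6] jaw 58.3 tilt [-0.002  0.002 -1.   ] W 59.7 F [ 0.7  0.3 -3.1] t 11.18 q7 0.63
 turn first (units) [ 0.05  0.01 -0.02]  shift units cur axes [0.1157 0.0706 0.0568]  after-turn axes [0.1155 0.0712 0.0565] mm [-22.8  64.2 -86.6]
burner 0.82 [295. 121.] [564. 324.  92.]
moka 0.66 [252. 212.] [616. 247.  92.]
knob_grip 0.72 [ 60. 153.] [477. 129.  92.]
[array([454., 166.]), array([345., 235.]), array([570.,  93.])] [array([385.,  47.]), array([413.,  95.]), array([492., 233.])]
```

View pics/w9.png

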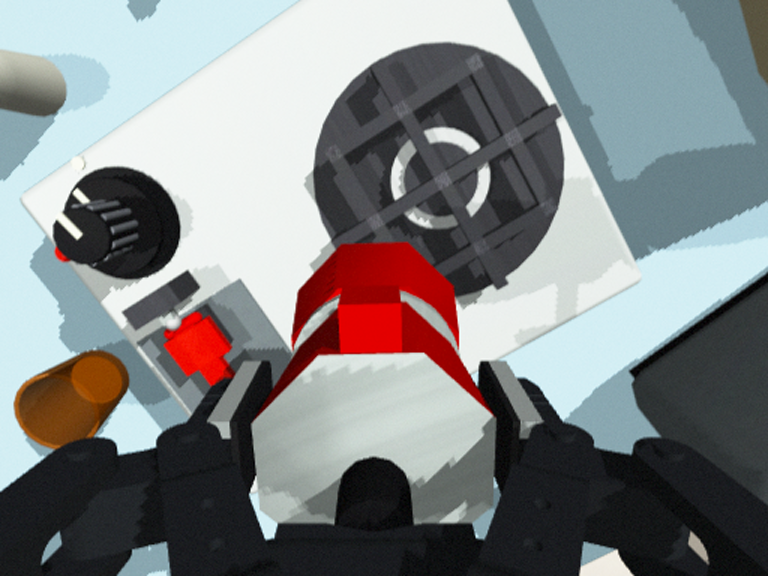

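Run:
```python
from h import *
print(ray('wrist',(446/1.5,180/1.5),92))
for p in [(402,108),(476,63),(335,153),(514,138),(545,207),(375,220),(484,245)]: print(p,ray('wrist',np.array(p)/1.5,92).round(1))
im=ctrl.get_image('wrist')[20:200,200:400]; cv2.imwrite('pics/w9b.png',cv2.resize(im,None,fx=4,fy=4,interpolation=2)[:,:,::-1])
```

```text
[565.3877317  324.33630184  92.        ]
(402, 108) [517.8 323.2  92. ]
(476, 63) [519.5 369.9  92. ]
(335, 153) [518.2 277.8  92. ]
(514, 138) [565.7 369.   92. ]
(545, 207) [610.1 366.1  92. ]
(375, 220) [563.1 276.8  92. ]
(484, 245) [610.9 324.5  92. ]
```

View pics/w9b.png

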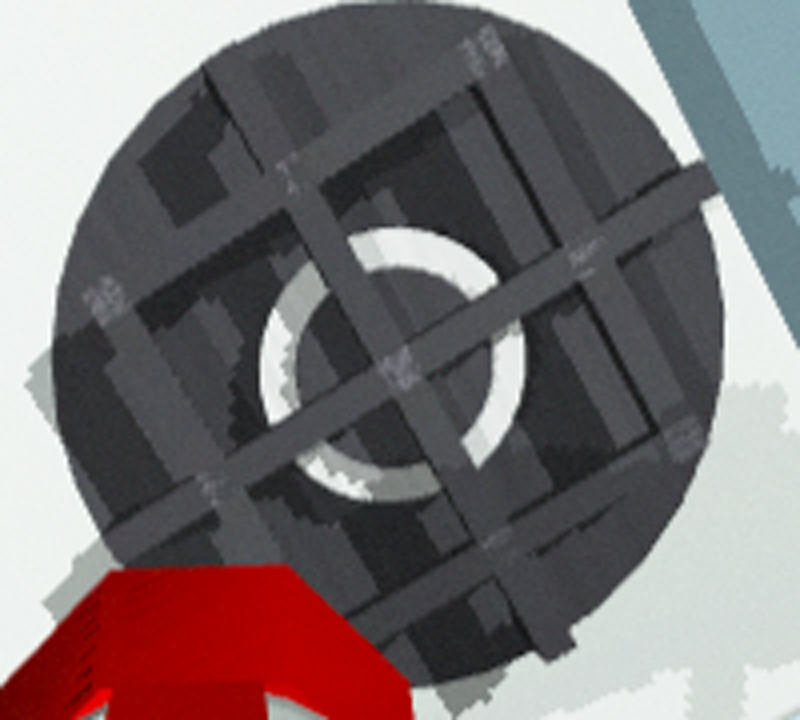

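Run:
```python
from h import *
plan((561,332,171),58)
for p in [(400,370),(290,172),(488,50),(103,297),(587,257),(684,438),(212,488),(494,542)]: print(p,ray('wrist',np.array(p)/4+[200,20],92).round(1))
```

```text
pos [586.4 261.9 258.2] jaw 57.9 tilt [ 0.    -0.001 -1.   ] W 59.7 F [-0.3 -0.8 -3.1] t 11.43 q7 0.63
 turn first (units) [-0.02 -0.01  0.01]  shift units cur axes [0.1161 0.0784 0.0612]  after-turn axes [0.1162 0.0782 0.0613] mm [-25.4  70.1 -87.2]
(400, 370) [561.1 329.6  92. ]
(290, 172) [513.8 330.2  92. ]
(488, 50) [515.3 376.8  92. ]
(103, 297) [514.  283.2  92. ]
(587, 257) [562. 375.  92.]
(684, 438) [607.1 375.3  92. ]
(212, 488) [561.1 281.4  92. ]
(494, 542) [605.1 328.7  92. ]
```

Request:
servo_tool --rows '[{"dx":0,"dy":0.0384,"dz":0.029,"wx":0,"wy":0,"wz":0,"fingers":1},{"dx":0,"dy":0.0383,"dz":0.029,"wx":0,"wy":0,"wz":0,"fingers":1},{"dx":0.04,"dy":0,"dz":0,"wx":0,"wy":0,"wz":0,"fingers":1},{"dx":0.04,"dy":0,"dz":0,"wx":0,"wy":0,"wz":0,"fingers":1},{"dx":0.02,"dy":0,"dz":0,"wx":0,"wy":0,"wz":0,"fingers":1}]'

```text
clock: 12.05
eef_pos: [559.7, 329.6, 181.6]
tool_rot: [2.851, 1.568, -2.421]
force: [-0.7, -0.5, -2.9]
width: 59.6
```

Request:
servo_tool --rows '[{"dx":0.005,"dy":0,"dz":0,"wx":0,"wy":0,"wz":0,"fingers":1},{"dx":0.004,"dy":0,"dz":0,"wx":0,"wy":0,"wz":0,"fingers":1},{"dx":0.003,"dy":0,"dz":0,"wx":0,"wy":0,"wz":0,"fingers":1},{"dx":0,"dy":0,"dz":0,"wx":0,"wy":0,"wz":0,"fingers":1}]'

```text
clock: 12.55
eef_pos: [560.2, 331.3, 174.8]
tool_rot: [-0.379, 1.57, 0.634]
force: [-0.5, 0.4, -3.3]
width: 59.7
```

Run:
```python
from h import *
plan((560.7,329.3,171),58)
save('wrist','w10.png',s=1.5)
```

```text
pos [560.2 331.3 174.8] jaw 58.0 tilt [ 0.001  0.    -1.   ] W 59.7 F [-0.5  0.4 -3.3] t 12.55 q7 0.53
 turn first (units) [-0.    0.01  0.  ]  shift units cur axes [ 0.005  -0.0019 -0.0019]  after-turn axes [ 0.005  -0.0019 -0.0019] mm [ 0.5 -2.  -3.8]
```

View pics/w10.png

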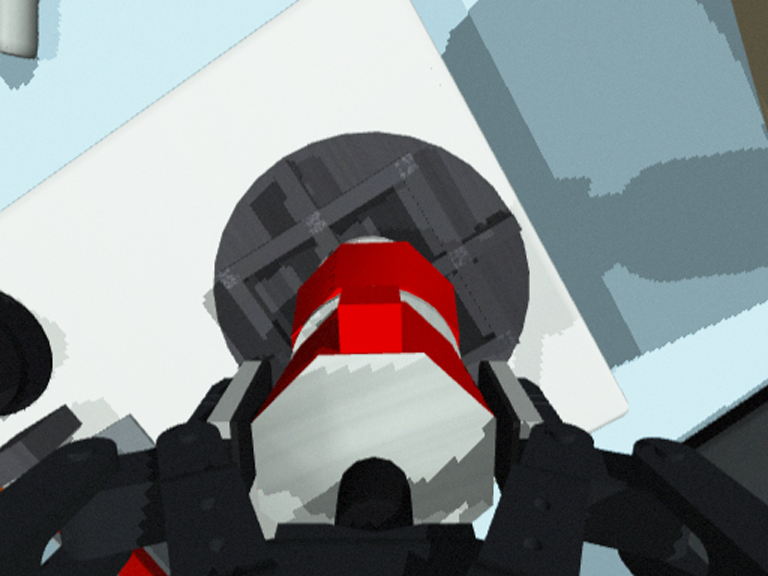

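Request:
servo_tool --rows '[{"dx":0.003,"dy":-0.001,"dz":-0.001,"wx":0,"wy":0,"wz":0,"fingers":1},{"dx":0.002,"dy":0,"dz":0,"wx":0,"wy":0,"wz":0,"fingers":1},{"dx":0,"dy":0,"dz":0,"wx":0,"wy":0,"wz":0,"fingers":1}]'

```text
clock: 12.98
eef_pos: [560.2, 330.1, 170.7]
tool_rot: [3.105, 1.571, -2.166]
force: [-1.1, -1.5, -1.5]
width: 59.4
```

Run:
```python
from h import *
plan((560.7,329.3,171),58)
save('wrist','w11.png',s=1.5)
for p in [(316,222),(407,165),(228,278),(458,257)]: print(p,ray('wrist',np.array(p)/1.5,92).round(1))
```

```text
pos [560.2 330.1 170.7] jaw 58.0 tilt [-0. -0. -1.] W 59.4 F [-1.1 -1.5 -1.5] t 12.97 q7 0.53
 turn first (units) [-0. -0. -0.]  shift units cur axes [-0.0004 -0.0011 -0.0005]  after-turn axes [-0.0004 -0.0011 -0.0005] mm [ 0.5 -0.8  0.3]
(316, 222) [514.4 329.3  92. ]
(407, 165) [514.7 374.5  92. ]
(228, 278) [514.3 282.7  92. ]
(458, 257) [559.8 373.3  92. ]
```

Contact is just beginning (force −1.5). Lower 1.5 mm more, then release.

Request:
servo_tool --rows '[{"dx":0.001,"dy":0,"dz":0,"wx":0,"wy":0,"wz":0,"fingers":1},{"dx":0.001,"dy":0,"dz":0,"wx":0,"wy":0,"wz":0,"fingers":1},{"dx":0,"dy":0,"dz":0,"wx":0,"wy":0,"wz":0,"fingers":1}]'

```text
clock: 13.4
eef_pos: [560.5, 330.1, 170.5]
tool_rot: [-0.544, 1.57, 0.468]
force: [-3.0, -1.0, 6.4]
width: 59.6
```

Run:
```python
from h import *
plan((560.7,329.3,171),58)
```

```text
pos [560.5 330.1 170.5] jaw 58.0 tilt [ 0.001  0.    -1.   ] W 59.6 F [-3.  -1.   6.4] t 13.4 q7 0.53
 turn first (units) [-0.    0.01  0.  ]  shift units cur axes [-0.0007 -0.0007 -0.0008]  after-turn axes [-0.0007 -0.0007 -0.0008] mm [ 0.2 -0.8  0.5]
```

Request:
servo_tool --rows '[{"dx":0,"dy":0,"dz":0,"wx":0,"wy":0,"wz":0,"fingers":0.5},{"dx":0,"dy":0,"dz":0,"wx":0,"wy":0,"wz":0,"fingers":0},{"dx":0,"dy":0,"dz":0,"wx":0,"wy":0,"wz":0,"fingers":0},{"dx":0,"dy":0,"dz":0,"wx":0,"wy":0,"wz":0,"fingers":0},{"dx":-0.02,"dy":0,"dz":0,"wx":0,"wy":0,"wz":0,"fingers":0}]'

```text
clock: 14.02
eef_pos: [559.4, 329.7, 183.3]
tool_rot: [2.668, 1.568, -2.603]
force: [-0.6, 1.4, 0.3]
width: 85.3
```

Request:
servo_tool --rows '[{"dx":-0.04,"dy":0,"dz":0,"wx":0,"wy":0,"wz":0,"fingers":0},{"dx":-0.06,"dy":0,"dz":0,"wx":0,"wy":0,"wz":0,"fingers":0},{"dx":-0.06,"dy":0,"dz":0,"wx":0,"wy":0,"wz":0,"fingers":0},{"dx":-0.02,"dy":0,"dz":0,"wx":0,"wy":0,"wz":0,"fingers":0},{"dx":0,"dy":0,"dz":0,"wx":0,"wy":0,"wz":0,"fingers":0}]'

```text
clock: 14.65
eef_pos: [560.6, 330.3, 320.3]
tool_rot: [-0.393, 1.568, 0.619]
force: [-0.0, 0.8, 0.2]
width: 85.3
```

Run:
```python
from h import *
plan((479,145,300),90)
save('wrist','w12.png',s=1.5)
save('scene','s12.png',crop=(220,60,420,210),s=4)
```

```text
pos [560.6 330.3 320.3] jaw 58.0 tilt [ 0.002  0.001 -1.   ] W 85.3 F [-0.   0.8  0.2] t 14.65 q7 0.51
 turn first (units) [-5.33  0.02  0.01]  shift units cur axes [ 0.0265 -0.0386 -0.2672]  after-turn axes [ 0.027   0.1088 -0.247 ] mm [ -81.6 -185.3  -20.3]
```

View pics/w12.png

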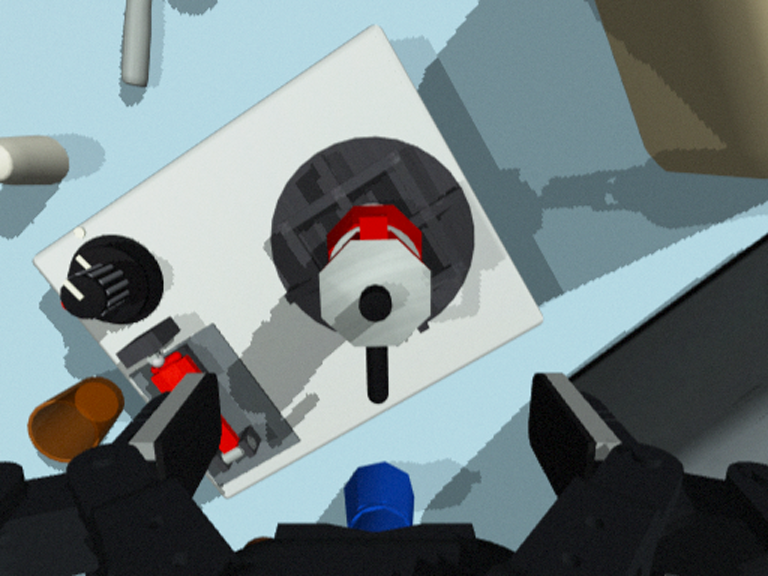

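View pics/s12.png

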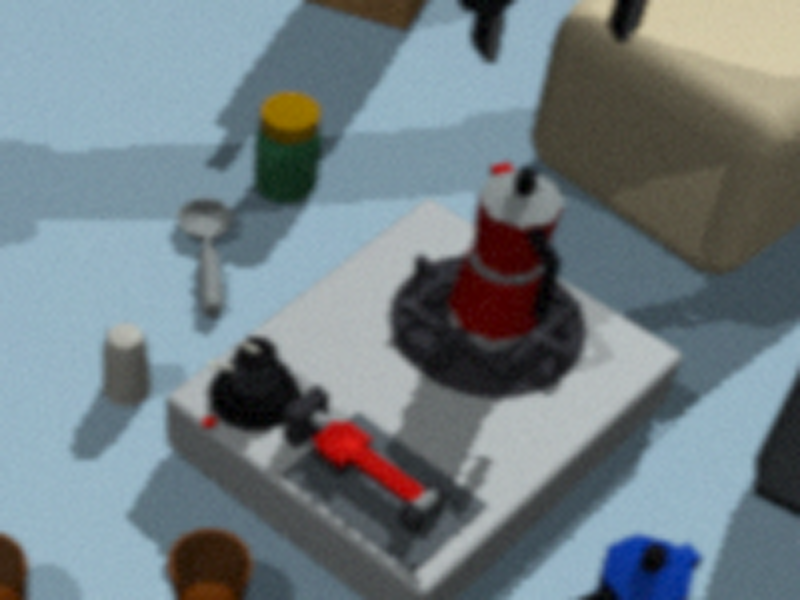

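Request:
servo_tool --rows '[{"dx":0,"dy":-0.0098,"dz":-0.0668,"wx":0,"wy":0,"wz":0,"fingers":0.3},{"dx":0,"dy":-0.0098,"dz":-0.0668,"wx":0,"wy":0,"wz":0,"fingers":0.3},{"dx":0,"dy":-0.0098,"dz":-0.0668,"wx":0,"wy":0,"wz":0,"fingers":0.3},{"dx":0.03,"dy":-0.0098,"dz":-0.0668,"wx":0,"wy":0,"wz":0,"fingers":0.3},{"dx":0.065,"dy":0,"dz":0,"wx":0,"wy":0,"wz":0,"fingers":0.3}]'

```text
clock: 15.38
eef_pos: [478.3, 140.5, 247.7]
tool_rot: [-1.58, 1.569, -0.573]
force: [0.3, 0.9, -0.7]
width: 59.9
```

Request:
servo_tool --rows '[{"dx":0.065,"dy":0,"dz":0,"wx":0,"wy":0,"wz":0,"fingers":0.3},{"dx":0,"dy":0,"dz":0,"wx":0,"wy":0,"wz":0,"fingers":0.3},{"dx":0,"dy":0,"dz":0,"wx":0,"wy":0,"wz":0,"fingers":0.3}]'

```text
clock: 15.75
eef_pos: [479.5, 144.7, 199.6]
tool_rot: [-1.24, 1.57, -0.228]
force: [0.2, -0.0, 0.5]
width: 59.8
```

Run:
```python
from h import *
plan((479.5,145,91),58)
save('wrist','w13.png',s=1.5)
for d in ctrl.mark_of('knob_grip','wrist')[:2]: print(d['conf'],d['point'],ray('wrist',d['point'],110))
print([(proj('wrist',(479.5,145,z))*1.5).round() for z in (86,120)])
```

```text
pos [479.5 144.7 199.6] jaw 58.0 tilt [ 0. -0. -1.] W 59.8 F [ 0.2 -0.   0.5] t 15.75 q7 0.78
 turn first (units) [0. 0. 0.]  shift units cur axes [0.1448 0.0002 0.0003]  after-turn axes [0.1448 0.0002 0.0003] mm [   0.     0.3 -108.6]
0.73 [251.3, 201.7] [481.93931931 145.67325571 110.        ]
[array([373., 286.]), array([373., 305.])]
```

View pics/w13.png

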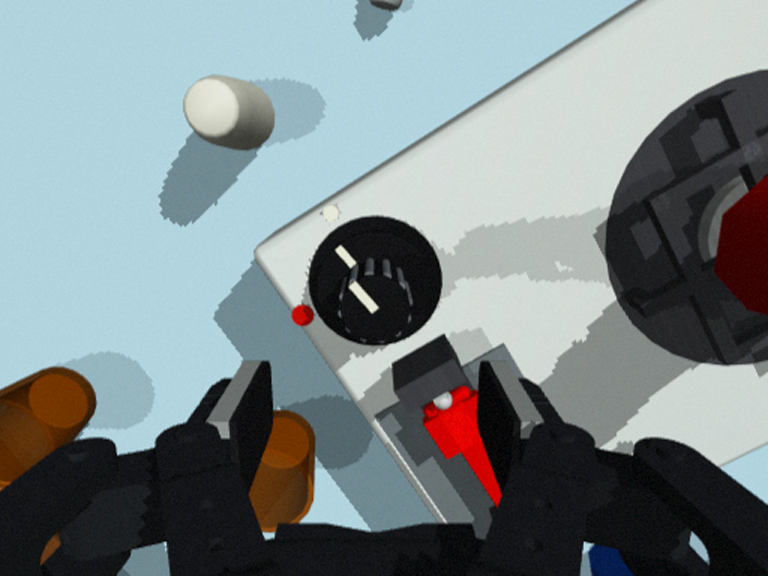

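Request:
servo_tool --rows '[{"dx":0.05,"dy":0,"dz":0.001,"wx":0,"wy":0,"wz":0,"fingers":0.3},{"dx":0.05,"dy":0,"dz":0,"wx":0,"wy":0,"wz":0,"fingers":0.3},{"dx":0.03,"dy":0,"dz":0,"wx":0,"wy":0,"wz":0,"fingers":0.3},{"dx":0.015,"dy":0,"dz":0,"wx":0,"wy":0,"wz":0,"fingers":0.3},{"dx":0,"dy":0,"dz":0,"wx":0,"wy":0,"wz":0,"fingers":0.3}]'

```text
clock: 16.48
eef_pos: [479.8, 145.4, 90.7]
tool_rot: [-0.594, 1.57, 0.418]
force: [-0.4, -0.6, -0.6]
width: 59.8
```

Request:
servo_tool --rows '[{"dx":0,"dy":0,"dz":0,"wx":0,"wy":0,"wz":0,"fingers":1},{"dx":0,"dy":0,"dz":0,"wx":0,"wy":0,"wz":0,"fingers":1},{"dx":0,"dy":0,"dz":0,"wx":0,"wy":0,"wz":0,"fingers":1},{"dx":0,"dy":0,"dz":0,"wx":0,"wy":0,"wz":0,"fingers":1}]'

```text
clock: 16.98
eef_pos: [479.8, 145.0, 90.7]
tool_rot: [-0.992, 1.57, 0.02]
force: [-1.1, -1.9, 2.6]
width: 30.5
```

Run:
```python
from h import *
plan((480,145,82),58)
save('wrist','w14.png',s=1.5)
```

```text
pos [479.8 145.   90.7] jaw 58.0 tilt [ 0.001  0.    -1.   ] W 30.5 F [-1.1 -1.9  2.6] t 16.98 q7 0.81
 turn first (units) [-0.    0.01  0.01]  shift units cur axes [ 0.0116 -0.0002  0.0001]  after-turn axes [ 0.0116 -0.0002  0.0002] mm [ 0.2  0.  -8.7]
```

View pics/w14.png

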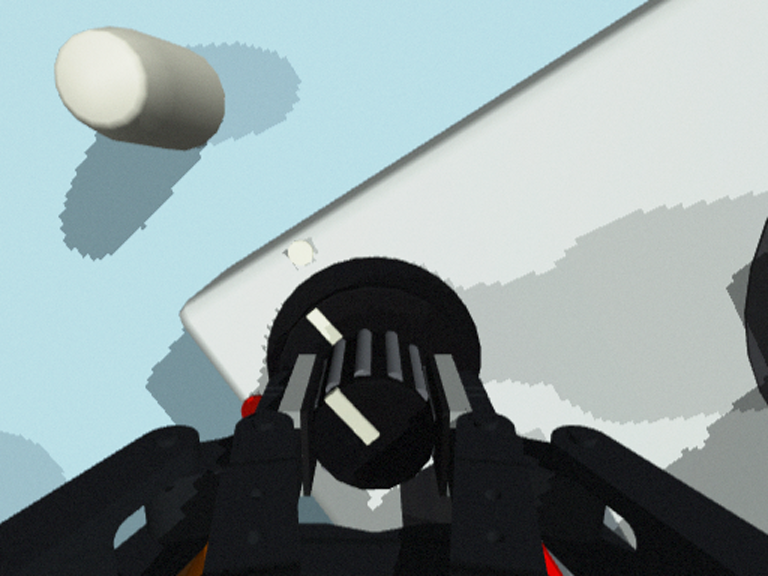

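Gripped at the knob (width 30.5). Press in ~8.5 mm and check.

Request:
servo_tool --rows '[{"dx":0.004,"dy":0,"dz":0,"wx":0,"wy":0,"wz":0,"fingers":1},{"dx":0.004,"dy":0,"dz":0,"wx":0,"wy":0,"wz":0,"fingers":1},{"dx":0.0035,"dy":0,"dz":0,"wx":0,"wy":0,"wz":0,"fingers":1},{"dx":0,"dy":0,"dz":0,"wx":0,"wy":0,"wz":0,"fingers":1},{"dx":0,"dy":0,"dz":0,"wx":-0.5,"wy":0,"wz":0,"fingers":1}]'

```text
clock: 17.65
eef_pos: [479.9, 144.9, 83.7]
tool_rot: [-0.818, 1.569, 0.247]
force: [-4.5, -4.0, 25.3]
width: 30.2
```

Request:
servo_tool --rows '[{"dx":0,"dy":0,"dz":0,"wx":-1,"wy":0,"wz":0,"fingers":1},{"dx":0,"dy":0,"dz":0,"wx":-1,"wy":0,"wz":0,"fingers":1},{"dx":0,"dy":0,"dz":0,"wx":-1,"wy":0,"wz":0,"fingers":1},{"dx":0,"dy":0,"dz":0,"wx":-1,"wy":0,"wz":0,"fingers":1},{"dx":0,"dy":0,"dz":0,"wx":-1,"wy":0,"wz":0,"fingers":1}]'

```text
clock: 18.27
eef_pos: [479.6, 144.3, 83.7]
tool_rot: [-2.332, 1.57, -0.742]
force: [-4.8, -5.3, 27.0]
width: 30.3
```

Run:
```python
from h import *
plan((480,145,82),58)
print(ctrl.read_state()['torque'])
save('wrist','w15.png',s=1.5)
```

```text
pos [479.6 144.3  83.7] jaw 91.1 tilt [ 0.001 -0.001 -1.   ] W 30.3 F [-4.8 -5.3 27. ] t 18.27 q7 1.18
 turn first (units) [ 5.52 -0.01  0.01]  shift units cur axes [ 0.0022 -0.0005  0.001 ]  after-turn axes [0.0022 0.0001 0.0011] mm [ 0.4  0.7 -1.7]
[-1.14029603  0.96160656 -0.10990207]
```

View pics/w15.png

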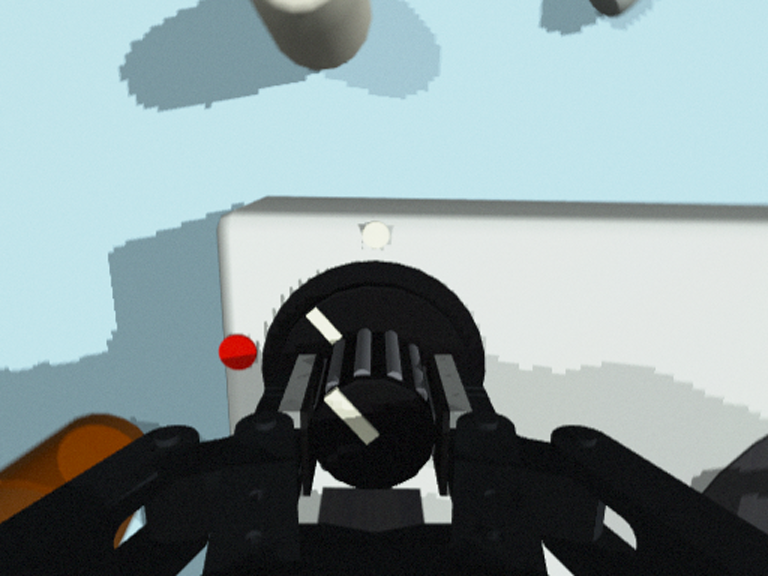

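Request:
servo_tool --rows '[{"dx":0,"dy":0,"dz":0,"wx":-1,"wy":0,"wz":0,"fingers":1},{"dx":0,"dy":0,"dz":0,"wx":-1,"wy":0,"wz":0,"fingers":1},{"dx":0,"dy":0,"dz":0,"wx":-1,"wy":0,"wz":0,"fingers":1},{"dx":0,"dy":0,"dz":0,"wx":-1,"wy":0,"wz":0,"fingers":1},{"dx":0,"dy":0,"dz":0,"wx":-1,"wy":0,"wz":0,"fingers":1}]'

```text
clock: 18.95
eef_pos: [479.7, 143.6, 83.7]
tool_rot: [2.954, 1.568, -1.215]
force: [-3.8, -7.1, 27.6]
width: 30.9
```

Request:
servo_tool --rows '[{"dx":0,"dy":0,"dz":0,"wx":-1,"wy":0,"wz":0,"fingers":1},{"dx":0,"dy":0,"dz":0,"wx":-1,"wy":0,"wz":0,"fingers":1},{"dx":0,"dy":0,"dz":0,"wx":-0.5,"wy":0,"wz":0,"fingers":1},{"dx":0,"dy":0,"dz":0,"wx":0,"wy":0,"wz":0,"fingers":1}]'

```text
clock: 19.45
eef_pos: [479.8, 143.2, 83.7]
tool_rot: [2.605, 1.568, -1.31]
force: [-3.3, -5.6, 26.9]
width: 30.5
```

Run:
```python
from h import *
plan((480,145,82),58)
print(ctrl.read_state()['torque'])
save('wrist','w16.png',s=1.5)
```

```text
pos [479.8 143.2  83.7] jaw 135.7 tilt [ 0.001 -0.002 -1.   ] W 30.5 F [-3.3 -5.6 26.9] t 19.45 q7 1.69
 turn first (units) [12.95 -0.02  0.  ]  shift units cur axes [ 0.0022 -0.0019  0.0015]  after-turn axes [0.0022 0.001  0.0021] mm [ 0.2  1.8 -1.7]
[-1.31605636  0.89563976 -0.90133214]
```

View pics/w16.png

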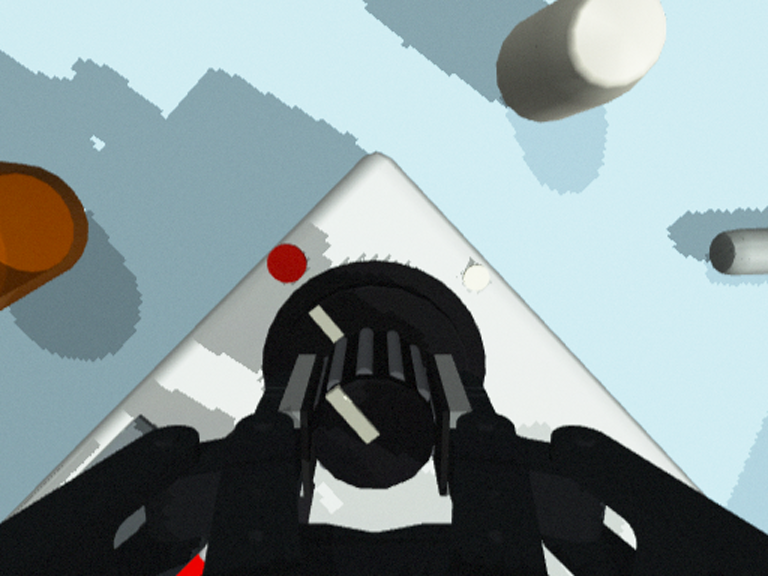

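Request:
servo_tool --rows '[{"dx":0,"dy":0,"dz":0,"wx":-0.3,"wy":0,"wz":0,"fingers":1},{"dx":0,"dy":0,"dz":0,"wx":0,"wy":0,"wz":0,"fingers":1},{"dx":0,"dy":0,"dz":0,"wx":0,"wy":0,"wz":0,"fingers":0.35},{"dx":0,"dy":0,"dz":0,"wx":0,"wy":0,"wz":0,"fingers":0.35},{"dx":0,"dy":0,"dz":0,"wx":0,"wy":0,"wz":0,"fingers":0.35}]'

```text
clock: 20.12
eef_pos: [479.5, 145.8, 81.5]
tool_rot: [-0.987, 1.57, 1.419]
force: [0.1, -0.5, 2.5]
width: 55.4
```

Request:
servo_tool --rows '[{"dx":-0.02,"dy":0,"dz":0,"wx":0,"wy":0,"wz":0,"fingers":0.35},{"dx":-0.06,"dy":0,"dz":0,"wx":0,"wy":0,"wz":0,"fingers":0.35},{"dx":-0.07,"dy":0,"dz":0,"wx":0,"wy":0,"wz":0,"fingers":0},{"dx":-0.07,"dy":0,"dz":0,"wx":0,"wy":0,"wz":0,"fingers":0},{"dx":0,"dy":0,"dz":0,"wx":0,"wy":0,"wz":0,"fingers":0}]'

```text
clock: 20.75
eef_pos: [481.4, 146.5, 251.0]
tool_rot: [-2.065, 1.562, 0.341]
force: [0.7, -0.5, -0.7]
width: 85.3
```

Run:
```python
from h import *
plan((480,145,82),90)
save('wrist','w17.png',s=1.5)
f,cx,cy,R,t=K('wrist')
for l in ['cup_a','sugar_pot','tray_in']:
  for c in ['top','scene']:
    ctrl.get_image(c)
    for d in ctrl.mark_of(l,c)[:4]:
        if d['conf']>.25: print(c,l,round(d['conf'],2),np.round(d['point']),ray(c,d['point'],0).round())
```

```text
pos [481.4 146.5 251. ] jaw 137.8 tilt [ 0.008  0.003 -1.   ] W 85.3 F [ 0.7 -0.5 -0.7] t 20.75 q7 1.84
 turn first (units) [ 7.97 -0.01  0.08]  shift units cur axes [0.2253 0.0044 0.0009]  after-turn axes [ 0.2254  0.0018 -0.002 ] mm [  -1.4   -1.5 -169. ]
top cup_a 0.71 [281. 231.] [446. -99.   0.]
top cup_a 0.56 [253. 200.] [563.   9.   0.]
top cup_a 0.35 [338. 221.] [ 487. -318.    0.]
scene cup_a 0.85 [218. 214.] [ 455. -106.    0.]
scene cup_a 0.58 [272. 211.] [561.  15.   0.]
top sugar_pot 0.76 [310. 174.] [ 673. -212.    0.]
top sugar_pot 0.3 [189. 199.] [563. 255.   0.]
scene sugar_pot 0.93 [243. 288.] [ 675. -212.    0.]
top tray_in 0.88 [338. 221.] [ 487. -316.    0.]
scene tray_in 0.95 [171. 273.] [ 505. -320.   -0.]
```

View pics/w17.png

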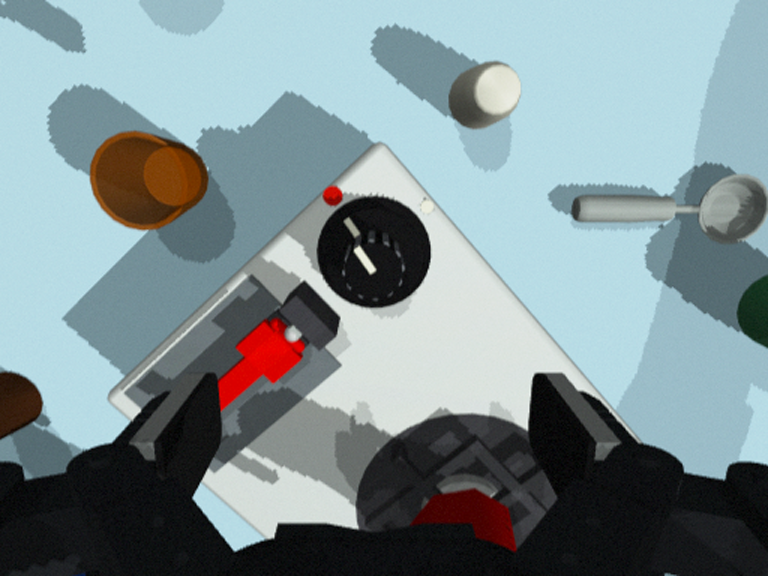

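Run:
```python
from h import *
plan((480,145,82),90)
c=(ray('wrist',np.array((374,252))/1.5,86));m=ray('wrist',np.array((351,228))/1.5,86);print(c,m,(np.degrees(np.arctan2(*(m-c)[1::-1]))-180)%360)
a=ray('wrist',np.array((357,250))/1.5,120);b=ray('wrist',np.array((373,272))/1.5,120);print((np.degrees(np.arctan2(*(a-b)[1::-1]))-180)%360)
for n,p in [('red',(332,195)),('white',(428,207))]:
    q=ray('wrist',np.array(p)/1.5,71);print(n,q,(np.degrees(np.arctan2(*(q-c)[1::-1]))-180)%360)
im=ctrl.get_image('wrist')[110:220,190:310]; cv2.imwrite('pics/w17b.png',cv2.resize(im,None,fx=5,fy=5,interpolation=2)[:,:,::-1])
```

```text
pos [479.3 145.2 246.4] jaw 137.8 tilt [-0.001 -0.    -1.   ] W 85.8 F [-0.1 -0.3 -0.4] t 21.4 q7 1.84
 turn first (units) [ 7.97  0.   -0.01]  shift units cur axes [ 0.2192 -0.0005 -0.001 ]  after-turn axes [ 0.2192 -0.001  -0.0003] mm [   0.7   -0.2 -164.4]
[472.75597949 139.57715753  86.        ] [473.13940575 119.90365908  86.        ] 91.11652361731109
83.080139929849
red [469.99629261  98.65428115  71.        ] 86.14202647921798
white [431.61671368 143.21557102  71.        ] 354.94583243366003
```

View pics/w17b.png

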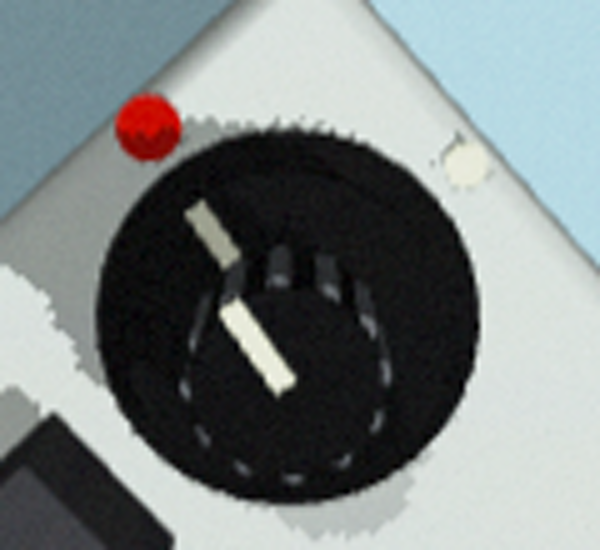

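Request:
servo_tool --rows '[{"dx":0,"dy":0,"dz":0,"wx":1,"wy":0,"wz":0,"fingers":0},{"dx":0,"dy":0,"dz":0,"wx":1,"wy":0,"wz":0,"fingers":0},{"dx":0,"dy":0,"dz":0,"wx":1,"wy":0,"wz":0,"fingers":0},{"dx":0,"dy":0,"dz":0,"wx":1,"wy":0,"wz":0,"fingers":0},{"dx":0,"dy":0,"dz":0,"wx":1,"wy":0,"wz":0,"fingers":0}]'

```text
clock: 22.08
eef_pos: [479.4, 145.3, 246.7]
tool_rot: [0.452, 1.571, 2.33]
force: [0.5, -0.1, 0.1]
width: 85.7
```

Request:
servo_tool --rows '[{"dx":0,"dy":0,"dz":0,"wx":1,"wy":0,"wz":0,"fingers":0},{"dx":0,"dy":0,"dz":0,"wx":1,"wy":0,"wz":0,"fingers":0},{"dx":0,"dy":0,"dz":0,"wx":0.97,"wy":0,"wz":0,"fingers":0},{"dx":0,"dy":-0.036,"dz":-0.059,"wx":0,"wy":0,"wz":0,"fingers":0},{"dx":0,"dy":-0.036,"dz":-0.059,"wx":0,"wy":0,"wz":0,"fingers":0}]'

```text
clock: 22.7
eef_pos: [534.0, 56.5, 246.9]
tool_rot: [-1.139, 1.57, 0.434]
force: [0.9, 0.3, -0.2]
width: 85.7
```

Request:
servo_tool --rows '[{"dx":0.02,"dy":-0.037,"dz":-0.059,"wx":0,"wy":0,"wz":0,"fingers":0},{"dx":0.03,"dy":0,"dz":0,"wx":0,"wy":0,"wz":0,"fingers":0},{"dx":0,"dy":0,"dz":0,"wx":0,"wy":0,"wz":0,"fingers":0},{"dx":0,"dy":0,"dz":0,"wx":0,"wy":0,"wz":0,"fingers":0}]'

```text
clock: 23.2
eef_pos: [561.2, 13.4, 209.8]
tool_rot: [-0.736, 1.57, 0.835]
force: [0.4, 0.3, 0.4]
width: 85.4
```

Run:
```python
from h import *
plan((561,12,25),90)
save('wrist','w18.png',s=1.5)
for l in ['cup_a','sugar_pot']:
    for d in ctrl.mark_of(l,'wrist')[:3]:
        if d['conf']>.25: print(l,round(d['conf'],2),np.round(d['point']),ray('wrist',d['point'],0).round(1))
    for d in ctrl.search_frame(l,'wrist')[:3]: print(d)
```

```text
pos [561.2  13.4 209.8] jaw 90.1 tilt [ 0.001  0.001 -1.   ] W 85.4 F [0.4 0.3 0.4] t 23.2 q7 1.41
 turn first (units) [0.01 0.01 0.01]  shift units cur axes [ 0.2464  0.0004 -0.0021]  after-turn axes [ 0.2464  0.0003 -0.0019] mm [  -0.2   -1.4 -184.8]
cup_a 0.96 [247. 166.] [560.1  11.5   0. ]
cup_a 0.88 [122.  48.] [ 447.1 -106.5    0. ]
{'extent': [106.5, 40.9, 92.8, 81.8], 'conf': 0.9}
{'extent': [249.2, 176.2, 70.2, 70.5], 'conf': 0.84}
sugar_pot 0.97 [ 42. 266.] [ 673.8 -219.7    0. ]
{'extent': [31.8, 283.0, 58.7, 74.8], 'conf': 0.67}
```

View pics/w18.png

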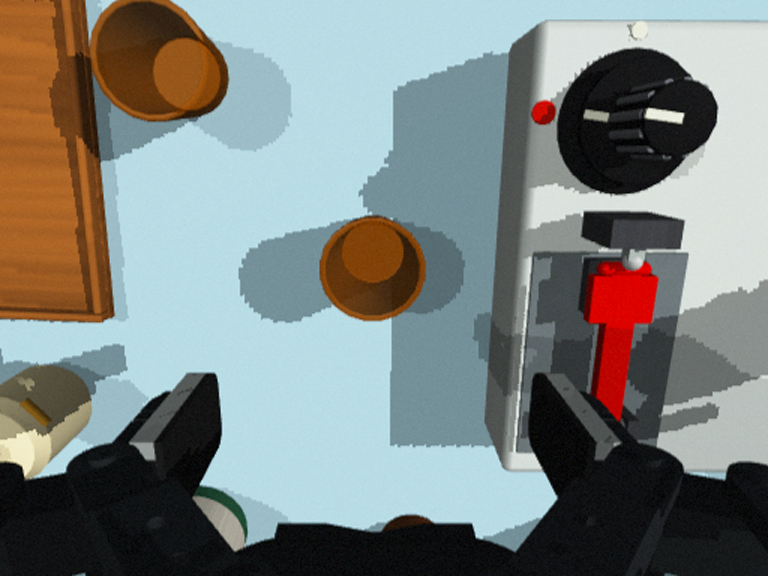

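Request:
servo_tool --rows '[{"dx":0.07,"dy":0.001,"dz":-0.002,"wx":0,"wy":0,"wz":0,"fingers":0},{"dx":0.07,"dy":0,"dz":0,"wx":0,"wy":0,"wz":0,"fingers":0},{"dx":0.06,"dy":0,"dz":0,"wx":0,"wy":0,"wz":0,"fingers":0},{"dx":0.047,"dy":0,"dz":0,"wx":0,"wy":0,"wz":0,"fingers":0},{"dx":0,"dy":0,"dz":0,"wx":0,"wy":0,"wz":0,"fingers":0}]'

```text
clock: 24.08
eef_pos: [558.4, 11.1, 22.0]
tool_rot: [1.635, 1.566, -3.077]
force: [-0.3, 0.0, 0.1]
width: 85.6
```

Request:
servo_tool --rows '[{"dx":0,"dy":0,"dz":0,"wx":0,"wy":0,"wz":0,"fingers":1},{"dx":0,"dy":0,"dz":0,"wx":0,"wy":0,"wz":0,"fingers":1},{"dx":0,"dy":0,"dz":0,"wx":0,"wy":0,"wz":0,"fingers":1},{"dx":0,"dy":0,"dz":0,"wx":0,"wy":0,"wz":0,"fingers":1},{"dx":0,"dy":0,"dz":0,"wx":0,"wy":0,"wz":0,"fingers":1}]'

```text
clock: 24.7
eef_pos: [562.0, 11.3, 26.3]
tool_rot: [-1.47, 1.567, 0.1]
force: [-1.4, 0.6, 6.7]
width: 59.5
```

Request:
servo_tool --rows '[{"dx":-0.03,"dy":0,"dz":0,"wx":0,"wy":0,"wz":0,"fingers":1},{"dx":-0.06,"dy":0,"dz":0,"wx":0,"wy":0,"wz":0,"fingers":1},{"dx":-0.06,"dy":0,"dz":0,"wx":0,"wy":0,"wz":0,"fingers":1},{"dx":0,"dy":0,"dz":0,"wx":0,"wy":0,"wz":0,"fingers":1}]'

```text
clock: 25.2
eef_pos: [563.5, 11.0, 141.1]
tool_rot: [-1.516, 1.561, 0.054]
force: [0.2, -0.5, -1.4]
width: 59.2
```

Run:
```python
from h import *
plan((455,-260,150),90)
save('wrist','w19.png',s=1.5)
ctrl.get_image('top')
s=ctrl.silhouettes('tray','top')[0]; print(s['conf'],s['extent'])
ctrl.get_image('scene')
s=ctrl.silhouettes('tray','scene')[0]; print(s['conf'],s['extent'])
save('top','t19.png',crop=(200,160,410,270),s=3.8)
```

```text
pos [563.5  11.  141.1] jaw 90.0 tilt [ 0.01   0.001 -1.   ] W 59.2 F [ 0.2 -0.5 -1.4] t 25.2 q7 1.38
 turn first (units) [-0.01  0.    0.09]  shift units cur axes [-0.0134  0.1442 -0.3615]  after-turn axes [-0.0118  0.1446 -0.3614] mm [-108.5 -271.     8.9]
0.86 [341.6, 221.4, 80.5, 58.9]
0.79 [166.9, 277.7, 134.9, 129.0]
```

View pics/w19.png

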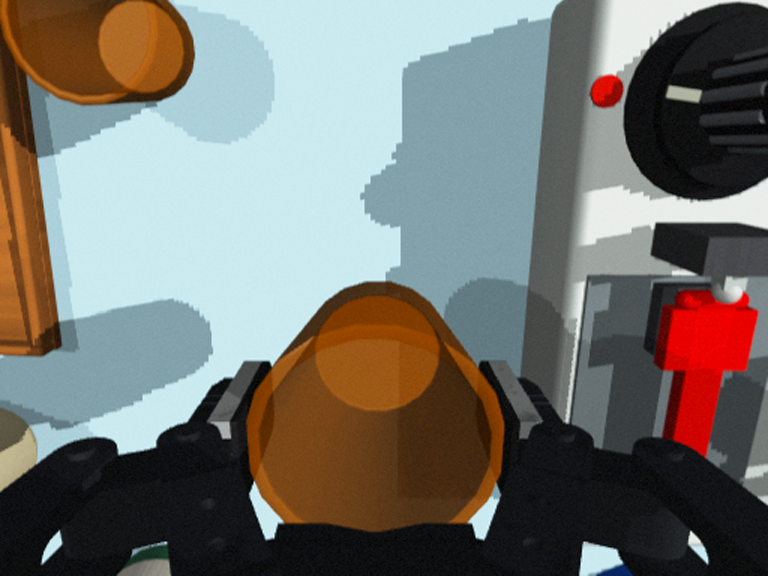

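View pics/t19.png

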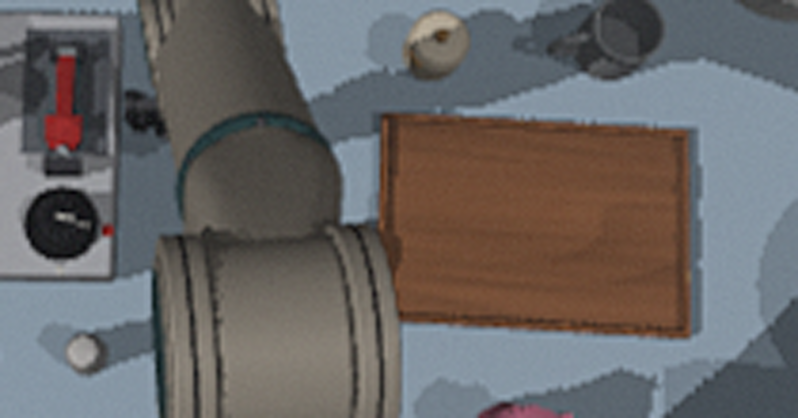

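Run:
```python
from h import *
P=[ray('top',p,18) for p in [(300,189.7),(382.4,194.2),(381.6,248.7)]]
for p in P: print(p.round())
print('c',(P[0]+P[2])/2, np.degrees(np.arctan2(*(P[0]-P[1])[:2])))
# scene corners (orig first image /1.5): far-left etc
Q=[ray('scene',np.array(p)/1.5,18) for p in [(290,320),(355,390),(210,508),(150,418)]]
for p in Q: print(p.round())
print(sum(Q)/4); plan((455,-260,150),90)
```

```text
[ 603. -170.   18.]
[ 591. -487.   18.]
[ 383. -473.   18.]
c [ 492.99131085 -321.26267005   18.        ] 2.2426444079831422
[ 411. -162.   18.]
[ 611. -173.   18.]
[ 598. -476.   18.]
[ 395. -465.   18.]
[ 503.60222312 -319.04588975   18.        ]
pos [559.4  10.9 135.3] jaw 90.0 tilt [-0.002 -0.    -1.   ] W 59.4 F [ 1.1  0.7 -1.1] t 25.5 q7 1.38
 turn first (units) [-0.   -0.   -0.02]  shift units cur axes [-0.0193  0.1391 -0.3613]  after-turn axes [-0.0196  0.1392 -0.3612] mm [-104.4 -270.9   14.7]
```

Request:
servo_tool --rows '[{"dx":0,"dy":0.028,"dz":-0.071,"wx":0,"wy":0,"wz":0,"fingers":1},{"dx":0,"dy":0.028,"dz":-0.071,"wx":0,"wy":0,"wz":0,"fingers":1},{"dx":0,"dy":0.028,"dz":-0.071,"wx":0,"wy":0,"wz":0,"fingers":1},{"dx":0,"dy":0.028,"dz":-0.071,"wx":0,"wy":0,"wz":0,"fingers":1},{"dx":0,"dy":0.027,"dz":-0.07,"wx":0,"wy":0,"wz":0,"fingers":1}]'

```text
clock: 26.12
eef_pos: [454.7, -255.9, 135.5]
tool_rot: [1.025, 1.569, 2.595]
force: [1.0, 0.4, -0.6]
width: 59.2
```

Request:
servo_tool --rows '[{"dx":0.04,"dy":0,"dz":0,"wx":0,"wy":0,"wz":0,"fingers":1},{"dx":0.05,"dy":0,"dz":0,"wx":0,"wy":0,"wz":0,"fingers":1},{"dx":0.035,"dy":0,"dz":0,"wx":0,"wy":0,"wz":0,"fingers":1},{"dx":0,"dy":0,"dz":0,"wx":0,"wy":0,"wz":0,"fingers":1},{"dx":0,"dy":0,"dz":0,"wx":0,"wy":0,"wz":0,"fingers":1}]'

```text
clock: 26.75
eef_pos: [456.3, -254.5, 42.9]
tool_rot: [-1.432, 1.571, 0.138]
force: [0.3, 0.2, 0.2]
width: 59.2
```

Run:
```python
from h import *
plan((455,-255,31),90)
save('wrist','w20.png',s=1.5)
```

```text
pos [ 456.3 -254.5   42.9] jaw 90.0 tilt [ 0.  0. -1.] W 59.2 F [0.3 0.2 0.2] t 26.75 q7 1.82
 turn first (units) [-0.  0.  0.]  shift units cur axes [ 0.0159  0.0017 -0.0007]  after-turn axes [ 0.0159  0.0017 -0.0007] mm [ -1.3  -0.5 -11.9]
```

View pics/w20.png

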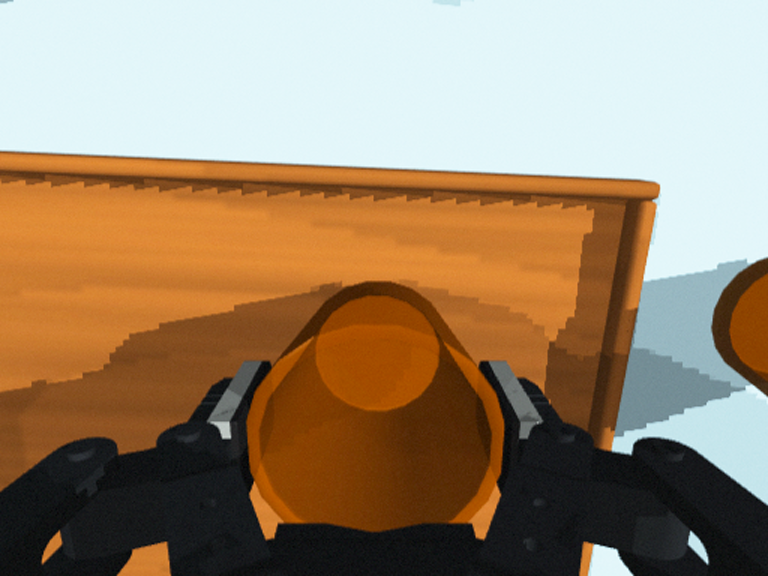

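Request:
servo_tool --rows '[{"dx":0.006,"dy":0,"dz":0,"wx":0,"wy":0,"wz":0,"fingers":1},{"dx":0.004,"dy":0,"dz":0,"wx":0,"wy":0,"wz":0,"fingers":1},{"dx":0.003,"dy":0,"dz":0,"wx":0,"wy":0,"wz":0,"fingers":1},{"dx":0,"dy":0,"dz":0,"wx":0,"wy":0,"wz":0,"fingers":1},{"dx":0,"dy":0,"dz":0,"wx":0,"wy":0,"wz":0,"fingers":1}]'

```text
clock: 27.42
eef_pos: [456.0, -254.5, 32.9]
tool_rot: [0.26, 1.571, 1.83]
force: [0.6, -0.3, -0.4]
width: 59.5
```

Request:
servo_tool --rows '[{"dx":0.002,"dy":0,"dz":0,"wx":0,"wy":0,"wz":0,"fingers":1},{"dx":0,"dy":0,"dz":0,"wx":0,"wy":0,"wz":0,"fingers":1},{"dx":0,"dy":0,"dz":0,"wx":0,"wy":0,"wz":0,"fingers":1}]'

```text
clock: 27.8
eef_pos: [456.2, -254.6, 32.3]
tool_rot: [-2.152, 1.57, -0.582]
force: [-1.1, 1.7, 6.9]
width: 59.0
```

Request:
servo_tool --rows '[{"dx":0.002,"dy":0,"dz":0,"wx":0,"wy":0,"wz":0,"fingers":1},{"dx":0,"dy":0,"dz":0,"wx":0,"wy":0,"wz":0,"fingers":1},{"dx":0,"dy":0,"dz":0,"wx":0,"wy":0,"wz":0,"fingers":1}]'

```text
clock: 28.18
eef_pos: [456.2, -254.5, 32.1]
tool_rot: [-2.342, 1.569, -0.772]
force: [-3.5, 3.8, 22.2]
width: 59.5
```

Request:
servo_tool --rows '[{"dx":-0.002,"dy":0,"dz":0,"wx":0,"wy":0,"wz":0,"fingers":0.6},{"dx":0,"dy":0,"dz":0,"wx":0,"wy":0,"wz":0,"fingers":0},{"dx":0,"dy":0,"dz":0,"wx":0,"wy":0,"wz":0,"fingers":0},{"dx":0,"dy":0,"dz":0,"wx":0,"wy":0,"wz":0,"fingers":0},{"dx":-0.03,"dy":0,"dz":0,"wx":0,"wy":0,"wz":0,"fingers":0}]'

```text
clock: 28.8
eef_pos: [454.8, -253.9, 52.7]
tool_rot: [1.11, 1.567, 2.681]
force: [-0.3, 0.1, 0.1]
width: 85.1
```

Request:
servo_tool --rows '[{"dx":-0.07,"dy":0,"dz":0,"wx":0,"wy":0,"wz":0,"fingers":0},{"dx":-0.08,"dy":0,"dz":0,"wx":0,"wy":0,"wz":0,"fingers":0},{"dx":-0.04,"dy":0.003,"dz":0.066,"wx":0,"wy":0,"wz":0,"fingers":0},{"dx":0,"dy":0.003,"dz":0.067,"wx":0,"wy":0,"wz":0,"fingers":0},{"dx":0,"dy":0.003,"dz":0.067,"wx":0,"wy":0,"wz":0,"fingers":0}]'

```text
clock: 29.42
eef_pos: [449.3, -103.2, 196.9]
tool_rot: [-1.685, 1.569, -0.116]
force: [0.5, 0.4, 0.1]
width: 85.5
```

Request:
servo_tool --rows '[{"dx":0,"dy":0,"dz":0,"wx":0,"wy":0,"wz":0,"fingers":0},{"dx":0,"dy":0,"dz":0,"wx":0,"wy":0,"wz":0,"fingers":0}]'

```text
clock: 29.68
eef_pos: [449.3, -105.0, 196.4]
tool_rot: [2.999, 1.57, -1.714]
force: [-0.5, -0.3, 0.8]
width: 85.3
```

Run:
```python
from h import *
plan((449,-105,24),90)
save('wrist','w21.png',s=1.5)
for l in ['cup_a','sugar_pot']:
    for d in ctrl.mark_of(l,'wrist')[:3]:
        if d['conf']>.25: print(l,round(d['conf'],2),np.round(d['point']),ray('wrist',d['point'],0).round(1))
```

```text
pos [ 449.3 -105.   196.4] jaw 90.0 tilt [-0.    -0.001 -1.   ] W 85.3 F [-0.5 -0.3  0.8] t 29.68 q7 1.6
 turn first (units) [-0. -0. -0.]  shift units cur axes [2.298e-01 4.000e-04 1.000e-04]  after-turn axes [ 0.2298  0.0004 -0.    ] mm [  -0.3   -0.  -172.4]
cup_a 0.94 [ 97. 179.] [ 457.8 -258.9    0. ]
cup_a 0.91 [250. 169.] [ 448.1 -105.5   -0. ]
sugar_pot 0.69 [150. 357.] [ 671.6 -223.1   -0. ]
```

View pics/w21.png

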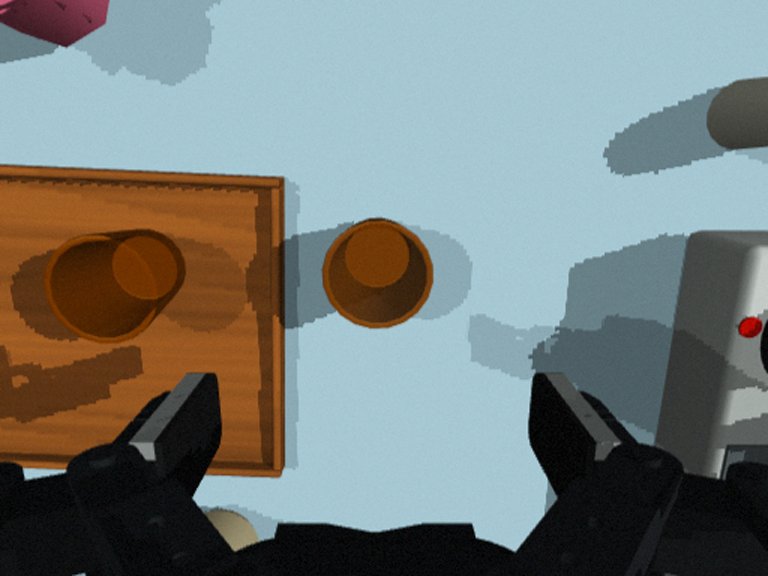

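Request:
servo_tool --rows '[{"dx":0.07,"dy":0,"dz":0,"wx":0,"wy":0,"wz":0,"fingers":0.1},{"dx":0.07,"dy":0,"dz":0,"wx":0,"wy":0,"wz":0,"fingers":0.1},{"dx":0.05,"dy":0,"dz":0,"wx":0,"wy":0,"wz":0,"fingers":0.1},{"dx":0.038,"dy":0,"dz":0,"wx":0,"wy":0,"wz":0,"fingers":0.1},{"dx":0,"dy":0,"dz":0,"wx":0,"wy":0,"wz":0,"fingers":0.1}]'

```text
clock: 30.45
eef_pos: [447.7, -105.2, 23.7]
tool_rot: [1.467, 1.566, 3.036]
force: [0.0, 0.3, 0.0]
width: 77.1
```

Request:
servo_tool --rows '[{"dx":0,"dy":0,"dz":0,"wx":0,"wy":0,"wz":0,"fingers":1},{"dx":0,"dy":0,"dz":0,"wx":0,"wy":0,"wz":0,"fingers":1},{"dx":0,"dy":0,"dz":0,"wx":0,"wy":0,"wz":0,"fingers":1},{"dx":0,"dy":0,"dz":0,"wx":0,"wy":0,"wz":0,"fingers":1},{"dx":0,"dy":0,"dz":0,"wx":0,"wy":0,"wz":0,"fingers":1}]'

```text
clock: 31.08
eef_pos: [450.4, -104.8, 26.6]
tool_rot: [-1.789, 1.568, -0.218]
force: [-0.3, -1.3, 7.7]
width: 59.7
```

Request:
servo_tool --rows '[{"dx":-0.03,"dy":0,"dz":0,"wx":0,"wy":0,"wz":0,"fingers":1},{"dx":-0.06,"dy":0,"dz":0,"wx":0,"wy":0,"wz":0,"fingers":1},{"dx":-0.06,"dy":0,"dz":0,"wx":0,"wy":0,"wz":0,"fingers":1},{"dx":-0.02,"dy":0,"dz":0,"wx":0,"wy":0,"wz":0,"fingers":1},{"dx":0,"dy":0,"dz":0,"wx":0,"wy":0,"wz":0,"fingers":1}]'

```text
clock: 31.7
eef_pos: [450.1, -104.9, 154.2]
tool_rot: [-1.792, 1.567, -0.222]
force: [0.3, 0.2, -1.7]
width: 59.7
```

Run:
```python
from h import *
plan((547,-255,150),90)
save('wrist','w22.png',s=1.5)
```

```text
pos [ 450.1 -104.9  154.2] jaw 90.0 tilt [ 0.003 -0.001 -1.   ] W 59.7 F [ 0.3  0.2 -1.7] t 31.7 q7 1.51
 turn first (units) [-0.01 -0.01  0.03]  shift units cur axes [ 0.0062 -0.1294 -0.2001]  after-turn axes [ 0.0056 -0.1292 -0.2002] mm [  96.9 -150.1   -4.2]
```

View pics/w22.png

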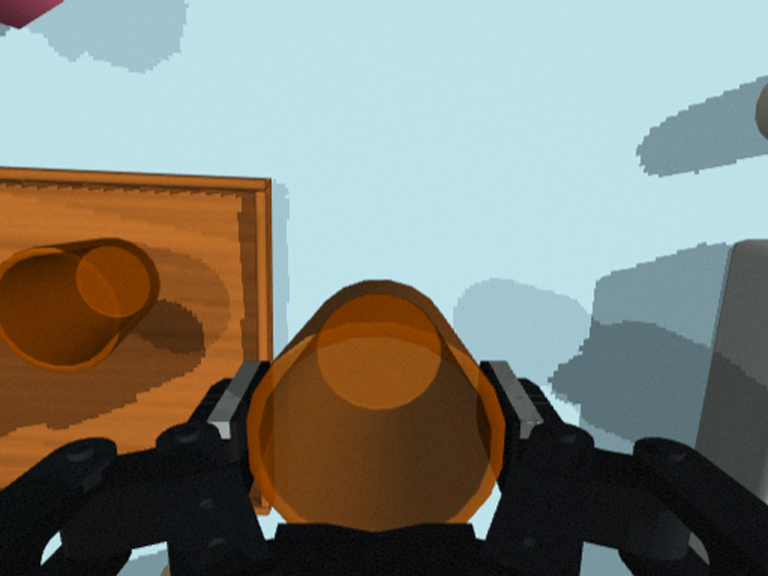

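Request:
servo_tool --rows '[{"dx":0,"dy":-0.032,"dz":-0.05,"wx":0,"wy":0,"wz":0,"fingers":1},{"dx":0,"dy":-0.032,"dz":-0.05,"wx":0,"wy":0,"wz":0,"fingers":1},{"dx":0,"dy":-0.032,"dz":-0.05,"wx":0,"wy":0,"wz":0,"fingers":1},{"dx":0,"dy":-0.033,"dz":-0.05,"wx":0,"wy":0,"wz":0,"fingers":1},{"dx":0.03,"dy":0,"dz":0,"wx":0,"wy":0,"wz":0,"fingers":1}]'

```text
clock: 32.38
eef_pos: [547.8, -259.1, 129.5]
tool_rot: [-2.362, 1.567, -0.796]
force: [-0.7, 0.5, -2.7]
width: 59.7
```

Request:
servo_tool --rows '[{"dx":0.05,"dy":0,"dz":0,"wx":0,"wy":0,"wz":0,"fingers":1},{"dx":0.05,"dy":0,"dz":0,"wx":0,"wy":0,"wz":0,"fingers":1},{"dx":0.025,"dy":0,"dz":0,"wx":0,"wy":0,"wz":0,"fingers":1},{"dx":0,"dy":0,"dz":0,"wx":0,"wy":0,"wz":0,"fingers":1},{"dx":0,"dy":0,"dz":0,"wx":0,"wy":0,"wz":0,"fingers":1}]'

```text
clock: 33.0
eef_pos: [546.5, -254.9, 37.1]
tool_rot: [-2.172, 1.57, -0.602]
force: [-0.3, -0.6, -0.1]
width: 59.9
```

Run:
```python
from h import *
plan((547,-255,33),90)
save('wrist','w23.png',s=1.5)
```

```text
pos [ 546.5 -254.9   37.1] jaw 90.0 tilt [ 0.001 -0.001 -1.   ] W 59.9 F [-0.3 -0.6 -0.1] t 33.0 q7 1.7
 turn first (units) [-0.   -0.01  0.01]  shift units cur axes [ 0.0055 -0.0006 -0.0002]  after-turn axes [ 0.0055 -0.0006 -0.0002] mm [ 0.5 -0.1 -4.1]
```

View pics/w23.png

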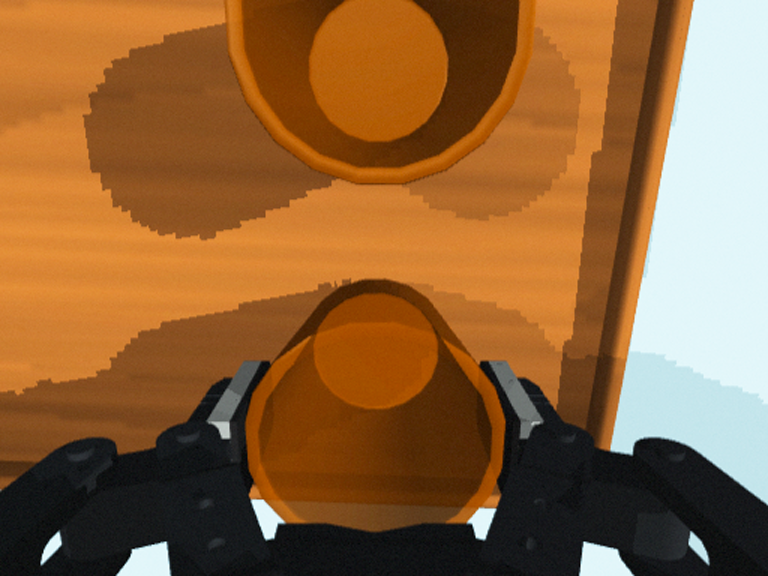

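Request:
servo_tool --rows '[{"dx":0.004,"dy":0,"dz":0,"wx":0,"wy":0,"wz":0,"fingers":1},{"dx":0.002,"dy":0,"dz":0,"wx":0,"wy":0,"wz":0,"fingers":1},{"dx":0.001,"dy":0,"dz":0,"wx":0,"wy":0,"wz":0,"fingers":1},{"dx":0,"dy":0,"dz":0,"wx":0,"wy":0,"wz":0,"fingers":1},{"dx":0,"dy":0,"dz":0,"wx":0,"wy":0,"wz":0,"fingers":1}]'

```text
clock: 33.67
eef_pos: [546.0, -254.7, 31.7]
tool_rot: [2.951, 1.571, -1.761]
force: [-0.8, -0.2, 3.4]
width: 59.6
```

Touching. Release, then go over to the sugar pot.

Request:
servo_tool --rows '[{"dx":0,"dy":0,"dz":0,"wx":0,"wy":0,"wz":0,"fingers":0.6},{"dx":0,"dy":0,"dz":0,"wx":0,"wy":0,"wz":0,"fingers":0},{"dx":0,"dy":0,"dz":0,"wx":0,"wy":0,"wz":0,"fingers":0},{"dx":0,"dy":0,"dz":0,"wx":0,"wy":0,"wz":0,"fingers":0},{"dx":-0.03,"dy":0,"dz":0,"wx":0,"wy":0,"wz":0,"fingers":0}]'

```text
clock: 34.3
eef_pos: [544.6, -254.0, 52.6]
tool_rot: [1.165, 1.567, 2.736]
force: [-0.3, 0.5, -0.8]
width: 85.2
```

Request:
servo_tool --rows '[{"dx":-0.07,"dy":0,"dz":0,"wx":0,"wy":0,"wz":0,"fingers":0},{"dx":-0.08,"dy":0,"dz":0,"wx":0,"wy":0,"wz":0,"fingers":0},{"dx":-0.05,"dy":-0.06,"dz":0.015,"wx":0,"wy":0,"wz":0,"fingers":0},{"dx":0,"dy":-0.07,"dz":0.02,"wx":0,"wy":0,"wz":0,"fingers":0},{"dx":0,"dy":-0.038,"dz":0.012,"wx":0,"wy":0,"wz":0,"fingers":0}]'

```text
clock: 34.92
eef_pos: [674.7, -217.6, 204.7]
tool_rot: [-1.303, 1.568, 0.269]
force: [-0.4, -0.4, -0.2]
width: 85.2
```

Request:
servo_tool --rows '[{"dx":0,"dy":0,"dz":0,"wx":0,"wy":0,"wz":0,"fingers":0},{"dx":0,"dy":0,"dz":0,"wx":0,"wy":0,"wz":0,"fingers":0}]'

```text
clock: 35.17
eef_pos: [670.9, -219.9, 203.3]
tool_rot: [1.78, 1.569, -2.933]
force: [0.0, -0.2, 1.0]
width: 85.1
```

Run:
```python
from h import *
plan((673,-219,24),90)
save('wrist','w24.png',s=1.5)
for l in ['cup_a','sugar_pot']:
    for d in ctrl.mark_of(l,'wrist')[:3]:
        if d['conf']>.25: print(l,round(d['conf'],2),np.round(d['point']),ray('wrist',d['point'],0).round(1))
```

```text
pos [ 670.9 -219.9  203.3] jaw 90.0 tilt [-0.002 -0.    -1.   ] W 85.1 F [ 0.  -0.2  1. ] t 35.17 q7 1.69
 turn first (units) [-0.01 -0.   -0.02]  shift units cur axes [ 0.2391 -0.0032  0.0013]  after-turn axes [ 0.2391 -0.0027  0.0012] mm [   2.1    0.9 -179.3]
cup_a 0.69 [210.  32.] [ 542.4 -255.9    0. ]
sugar_pot 0.59 [251. 171.] [ 672.7 -218.9    0. ]
```

View pics/w24.png

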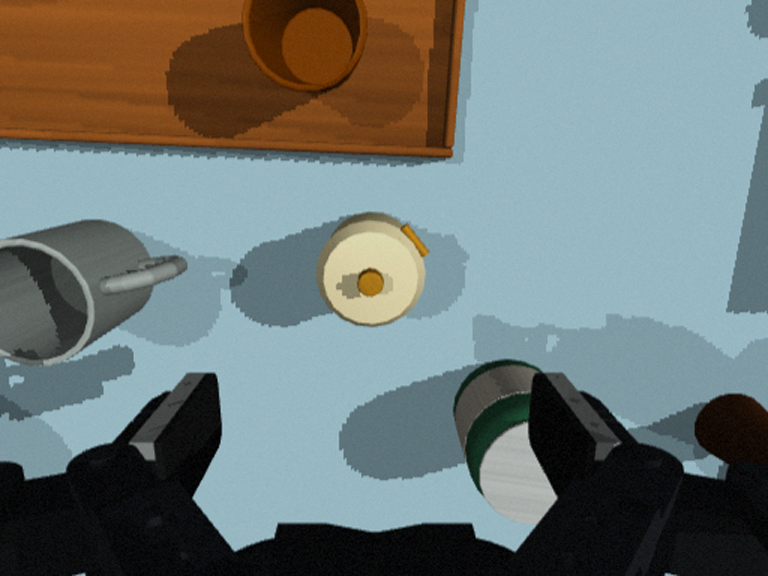

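Request:
servo_tool --rows '[{"dx":0,"dy":0,"dz":0,"wx":1,"wy":0,"wz":0,"fingers":0},{"dx":0,"dy":0,"dz":0,"wx":1,"wy":0,"wz":0,"fingers":0},{"dx":0,"dy":0,"dz":0,"wx":1,"wy":0,"wz":0,"fingers":0},{"dx":0,"dy":0,"dz":0,"wx":1,"wy":0,"wz":0,"fingers":0},{"dx":0,"dy":0,"dz":0,"wx":1,"wy":0,"wz":0,"fingers":0}]'

```text
clock: 35.95
eef_pos: [671.3, -220.2, 204.2]
tool_rot: [2.865, 1.57, -2.376]
force: [-0.2, -0.5, 0.0]
width: 85.4
```

Request:
servo_tool --rows '[{"dx":0.04,"dy":-0.002,"dz":0.002,"wx":0,"wy":0,"wz":0,"fingers":0},{"dx":0.04,"dy":0,"dz":0,"wx":0,"wy":0,"wz":0,"fingers":0},{"dx":0,"dy":0,"dz":0,"wx":0,"wy":0,"wz":0,"fingers":0},{"dx":0,"dy":0,"dz":0,"wx":0,"wy":0,"wz":0,"fingers":0}]'

```text
clock: 36.45
eef_pos: [674.5, -219.5, 145.3]
tool_rot: [-1.37, 1.569, -0.324]
force: [0.1, -1.3, -0.1]
width: 85.5
```

Run:
```python
from h import *
plan((673,-219,24),60)
save('wrist','w25.png',s=1.5)
for l in ['sugar_pot']:
    for d in ctrl.mark_of(l,'wrist')[:3]:
        if d['conf']>.25: print(l,round(d['conf'],2),np.round(d['point']),ray('wrist',d['point'],0).round(1))
```

```text
pos [ 674.5 -219.5  145.3] jaw 59.9 tilt [ 0.002 -0.001 -1.   ] W 85.5 F [ 0.1 -1.3 -0.1] t 36.45 q7 1.23
 turn first (units) [-0.01  0.    0.02]  shift units cur axes [ 0.1617  0.0024 -0.0005]  after-turn axes [ 0.1617  0.0021 -0.0005] mm [  -1.5    0.5 -121.3]
sugar_pot 0.58 [244. 184.] [ 674.3 -224.4    0. ]
```

View pics/w25.png

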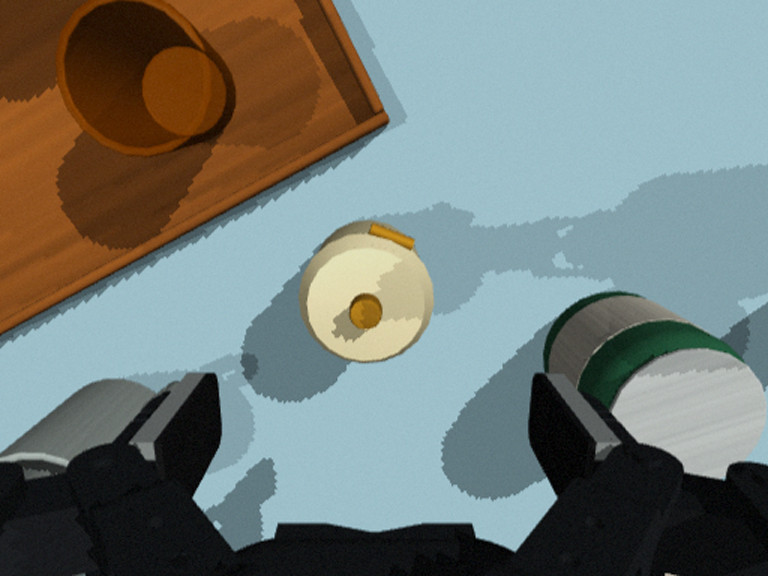

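Request:
servo_tool --rows '[{"dx":0.05,"dy":0.001,"dz":-0.004,"wx":0,"wy":0,"wz":0,"fingers":0},{"dx":0.06,"dy":0,"dz":0,"wx":0,"wy":0,"wz":0,"fingers":0},{"dx":0.05,"dy":0,"dz":0,"wx":0,"wy":0,"wz":0,"fingers":0},{"dx":0,"dy":0,"dz":0,"wx":0,"wy":0,"wz":0,"fingers":0},{"dx":0,"dy":0,"dz":0,"wx":0,"wy":0,"wz":0,"fingers":1}]'

```text
clock: 37.17
eef_pos: [673.6, -221.5, 26.2]
tool_rot: [-1.306, 1.567, -0.259]
force: [0.7, -0.7, 0.4]
width: 70.0
```

Request:
servo_tool --rows '[{"dx":0,"dy":0,"dz":0,"wx":0,"wy":0,"wz":0,"fingers":1},{"dx":0,"dy":0,"dz":0,"wx":0,"wy":0,"wz":0,"fingers":1},{"dx":0,"dy":0,"dz":0,"wx":0,"wy":0,"wz":0,"fingers":1},{"dx":0,"dy":0,"dz":0,"wx":0,"wy":0,"wz":0,"fingers":1}]'

```text
clock: 37.67
eef_pos: [674.1, -222.1, 27.3]
tool_rot: [-1.418, 1.565, -0.372]
force: [-0.8, -0.7, 6.7]
width: 58.5
```

Request:
servo_tool --rows '[{"dx":-0.03,"dy":0,"dz":0,"wx":0,"wy":0,"wz":0,"fingers":1},{"dx":-0.05,"dy":0,"dz":0,"wx":0,"wy":0,"wz":0,"fingers":1},{"dx":-0.06,"dy":0,"dz":0,"wx":0,"wy":0,"wz":0,"fingers":1},{"dx":-0.03,"dy":0,"dz":0,"wx":0,"wy":0,"wz":0,"fingers":1},{"dx":0,"dy":0,"dz":0,"wx":0,"wy":0,"wz":0,"fingers":1}]'

```text
clock: 38.3
eef_pos: [673.7, -221.4, 155.4]
tool_rot: [-1.309, 1.565, -0.262]
force: [-0.3, 0.7, -3.3]
width: 58.5
```

Run:
```python
from h import *
plan((495,-380,150),60)
save('wrist','w26.png',s=1.5)
```

```text
pos [ 673.7 -221.4  155.4] jaw 60.0 tilt [ 0.006 -0.002 -1.   ] W 58.5 F [-0.3  0.7 -3.3] t 38.3 q7 1.24
 turn first (units) [-0.    0.01  0.06]  shift units cur axes [ 0.0061  0.1005 -0.3023]  after-turn axes [ 0.0071  0.1006 -0.3023] mm [-178.7 -158.6   -5.4]
```

View pics/w26.png

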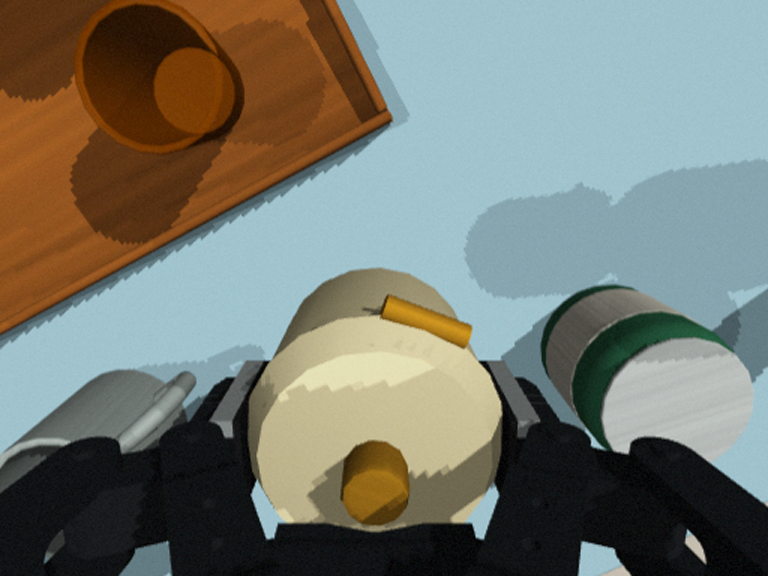

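Request:
servo_tool --rows '[{"dx":0,"dy":0.02,"dz":-0.06,"wx":0,"wy":0,"wz":0,"fingers":1},{"dx":0,"dy":0.02,"dz":-0.06,"wx":0,"wy":0,"wz":0,"fingers":1},{"dx":0,"dy":0.02,"dz":-0.06,"wx":0,"wy":0,"wz":0,"fingers":1},{"dx":0,"dy":0.02,"dz":-0.06,"wx":0,"wy":0,"wz":0,"fingers":1},{"dx":0,"dy":0.02,"dz":-0.062,"wx":0,"wy":0,"wz":0,"fingers":1}]'

```text
clock: 38.98
eef_pos: [491.5, -379.7, 150.0]
tool_rot: [1.446, 1.568, 2.494]
force: [0.3, -0.0, -2.6]
width: 58.5
```

Request:
servo_tool --rows '[{"dx":0.03,"dy":0,"dz":0,"wx":0,"wy":0,"wz":0,"fingers":1},{"dx":0.05,"dy":0,"dz":0,"wx":0,"wy":0,"wz":0,"fingers":1},{"dx":0.05,"dy":0,"dz":0,"wx":0,"wy":0,"wz":0,"fingers":1},{"dx":0.022,"dy":0,"dz":0,"wx":0,"wy":0,"wz":0,"fingers":1},{"dx":0,"dy":0,"dz":0,"wx":0,"wy":0,"wz":0,"fingers":1}]'

```text
clock: 39.6
eef_pos: [492.9, -379.0, 36.2]
tool_rot: [1.495, 1.568, 2.542]
force: [0.3, 0.4, -2.0]
width: 58.3
```

Request:
servo_tool --rows '[{"dx":0,"dy":0,"dz":0,"wx":0,"wy":0,"wz":0,"fingers":1},{"dx":0,"dy":0,"dz":0,"wx":0,"wy":0,"wz":0,"fingers":1}]'

```text
clock: 39.85
eef_pos: [494.3, -380.0, 38.5]
tool_rot: [-1.673, 1.569, -0.627]
force: [-0.2, -0.4, -2.1]
width: 58.8
```

Run:
```python
from h import *
plan((495,-380,33),60)
save('wrist','w27.png',s=1.5)
```

```text
pos [ 494.3 -380.    38.5] jaw 60.0 tilt [ 0.001 -0.001 -1.   ] W 58.8 F [-0.2 -0.4 -2.1] t 39.85 q7 1.51
 turn first (units) [-0.   -0.    0.02]  shift units cur axes [ 0.0074 -0.0007  0.0005]  after-turn axes [ 0.0074 -0.0007  0.0005] mm [ 0.7  0.  -5.5]
```

View pics/w27.png

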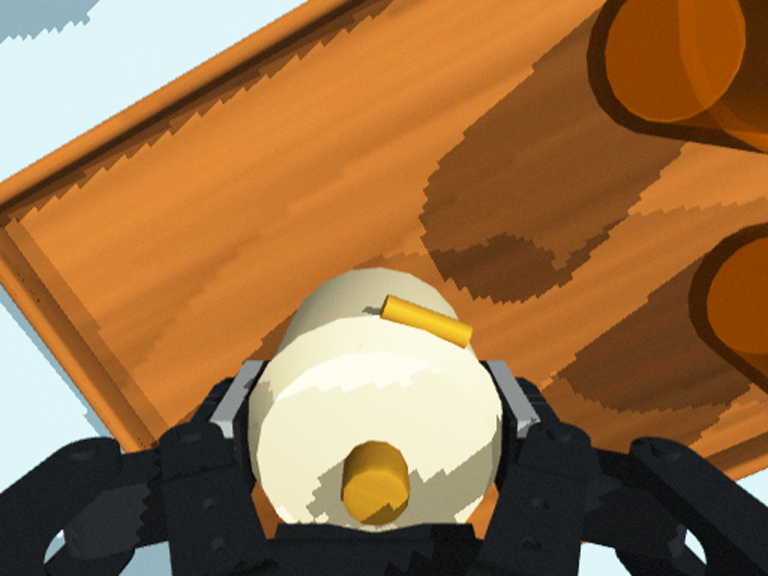

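Request:
servo_tool --rows '[{"dx":0.004,"dy":0,"dz":0,"wx":0,"wy":0,"wz":0,"fingers":1},{"dx":0.002,"dy":0,"dz":0,"wx":0,"wy":0,"wz":0,"fingers":1},{"dx":0.001,"dy":0,"dz":0,"wx":0,"wy":0,"wz":0,"fingers":1},{"dx":0,"dy":0,"dz":0,"wx":0,"wy":0,"wz":0,"fingers":1},{"dx":0,"dy":0,"dz":0,"wx":0,"wy":0,"wz":0,"fingers":1}]'

```text
clock: 40.52
eef_pos: [493.6, -379.6, 33.3]
tool_rot: [2.901, 1.571, -2.336]
force: [-2.6, 1.1, 6.0]
width: 58.7
```

Contact. Release and retreat straight up.

Request:
servo_tool --rows '[{"dx":0,"dy":0,"dz":0,"wx":0,"wy":0,"wz":0,"fingers":0.6},{"dx":0,"dy":0,"dz":0,"wx":0,"wy":0,"wz":0,"fingers":0},{"dx":0,"dy":0,"dz":0,"wx":0,"wy":0,"wz":0,"fingers":0},{"dx":0,"dy":0,"dz":0,"wx":0,"wy":0,"wz":0,"fingers":0},{"dx":-0.03,"dy":0,"dz":0,"wx":0,"wy":0,"wz":0,"fingers":0}]'

```text
clock: 41.15
eef_pos: [492.4, -378.7, 53.2]
tool_rot: [1.486, 1.567, 2.533]
force: [-0.7, -0.1, -0.5]
width: 85.9
```

Request:
servo_tool --rows '[{"dx":-0.06,"dy":0,"dz":0,"wx":0,"wy":0,"wz":0,"fingers":0},{"dx":-0.08,"dy":0,"dz":0,"wx":0,"wy":0,"wz":0,"fingers":0},{"dx":-0.08,"dy":0,"dz":0,"wx":0,"wy":0,"wz":0,"fingers":0},{"dx":-0.08,"dy":0,"dz":0,"wx":0,"wy":0,"wz":0,"fingers":0},{"dx":0,"dy":0,"dz":0,"wx":0,"wy":0,"wz":0,"fingers":0}]'

```text
clock: 41.78
eef_pos: [496.4, -381.4, 285.4]
tool_rot: [-1.665, 1.56, -0.618]
force: [-0.2, 0.1, -1.0]
width: 85.4
```

Run:
```python
from h import *
plan((495,-380,33),60)
save('wrist','w28.png',s=1.5);save('top','t28.png',s=1.5);save('scene','s28.png',s=1.5)
```

```text
pos [ 496.4 -381.4  285.4] jaw 60.0 tilt [ 0.009 -0.006 -1.   ] W 85.4 F [-0.2  0.1 -1. ] t 41.77 q7 1.57
 turn first (units) [-0.01 -0.01  0.11]  shift units cur axes [0.3365 0.0063 0.001 ]  after-turn axes [0.3365 0.0025 0.0006] mm [  -1.4    1.4 -252.4]
```

View pics/w28.png

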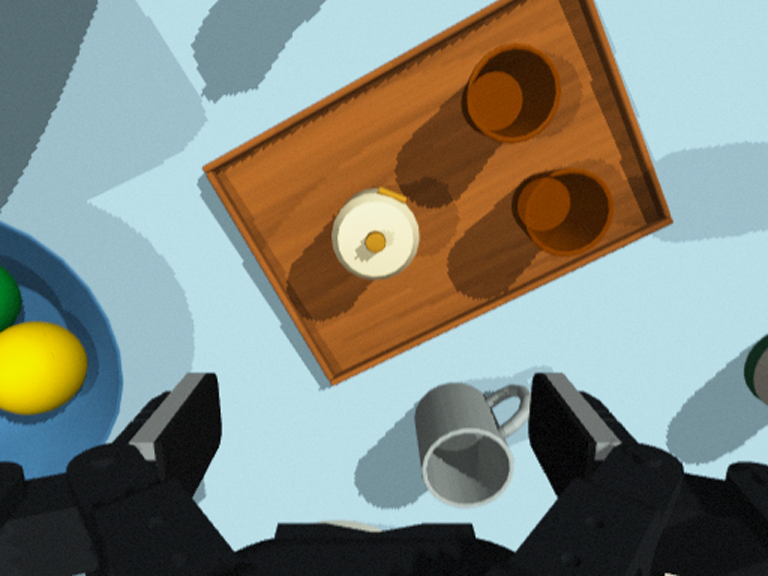

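View pics/t28.png

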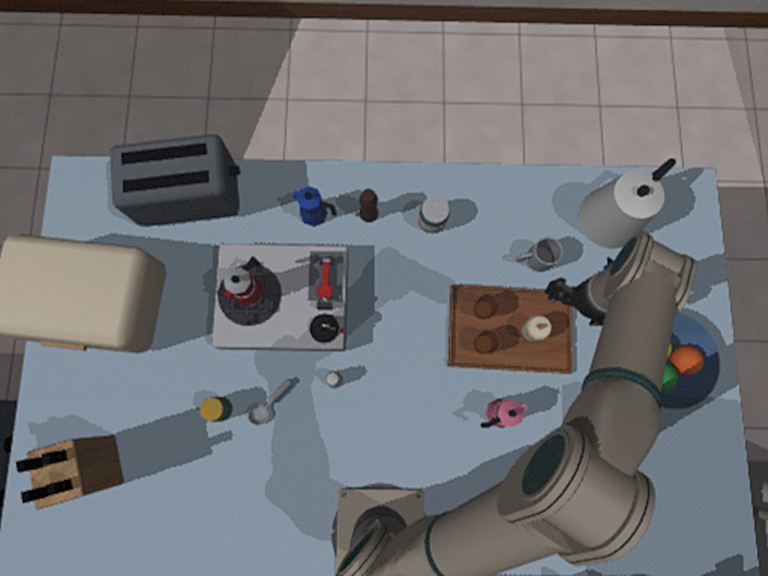

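View pics/s28.png

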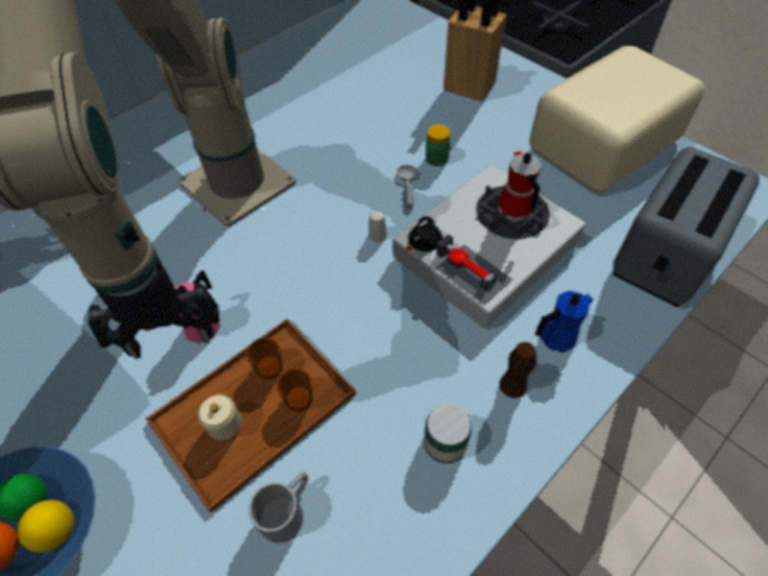

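Run:
```python
from h import *
s=ctrl.read_state(); print(abs(s['qd']).max(), s['force'])
print(ctrl.finish_job())
```

```text
0.022529364479783993 [-0.89567387  0.50101177 -0.18194277]
the job is handed in; nothing more can be done
None
```

The whole job is done and handed in at about 42 s on the clock, in the order you asked. My last pictures show nothing out of place.

- **Latch:** I pushed it down until it closed. The sprung ball now sits over its tip, and it stayed level after I let go.
- **Red moka pot:** It stands upright on the burner grate, within about 1–2 mm of the centre by my measurements, and was released before I touched the knob.
- **Knob:** I pressed it in by about 7 mm, turned it past the safety stop until the torque rose at the end stop, and let go. The pointer reads about 83° (1.45 rad) at the red dot. I could not measure directly that it sprang back out, though it is well past the point where it should.
- **Tray:** Only two espresso cups were there. Both, and the sugar pot, stand upright and apart inside the tray.
- **Other items:** The salt shaker, pepper mill, coffee tin, milk jug and honey jar look unmoved compared with the first pictures.

Two readings disagreed along the way. A picture taken while the arm was still settling put the burner centre several millimetres off, and I re-measured before placing the pot. The top and scene cameras differ by about 10 mm on where the tray is, but all three pieces are well inside its rim.

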